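# Park the microscope objectives in their matching dishes

### The arm

A 7-joint arm with a two-finger parallel gripper is mounted at the origin on the work surface. World frame = base frame: x ahead of the robot, y to its left, z up, the work surface at z = 0. Lengths are in m, angles in rad, forces in N, time in s.
With the tool pointing down it reaches from about 0.425 to 0.925 m from the base axis. Payload 6.8 kg.
Tool frame: the origin (TCP) lies at the very end of the fingers, on their centre line; the grasp point (between the pads) lies 19 mm behind it (r.grip_depth is the distance from the TCP to the grasp point, in m); z points along the fingers, y is the direction in which the jaws open and shut (so a half turn about z gives the same grasp; the last joint's range is limited). The gripper opens to 85 mm and grips with 20 to 120 N. Pads are 22 mm wide; open, the fingers measure 114 mm over their backs; the gripper's body (76 mm by 85 mm) begins 54 mm behind the grasp point. The pads swing forward as they close: fully open they stand 13 mm farther back than shut.
Start: joints at [-1.386, 0.477, 0.022, 1.555, -0.011, 1.109, -0.083], TCP at [0.195, 0.646, 0.231] pointing down, gripper open.
Joint ranges: [-2.96, 2.96], [-0.34, 2.1], [-1.41, 1.46], [0.24, 2.44], [-1.37, 4.51], [0.17, 1.92], [-2.96, 2.96]. Speed limits (rad/s): [2.39, 2.39, 3.14, 3.14, 3.14, 3.14, 3.14].

### API

Orientations are given as a rotation vector (axis times angle).
In Python, from bench import r, grab_frame gives the robot as it stands. The module is installed in compiled form; this text tells all that it offers.
- The arm moves only by the tool play_rows, never from a script. Its argument "increments" is a list of rows, each a list of 7 numbers: the shift along the tool's x, y, z in mm, then the turn, a rotation vector about the tool's x, y, z in rad, then the closure in counts, from 0 (fully open) to 255 (shut). In form: [[tx, ty, tz, rx, ry, rz, claw], ...]. A call has 1 to 5 rows; each row shifts and turns the pose as measured when the row begins, along the tool's axes as they then stand; what a row does not reach is not made up. A row lasts 1/10 s, in which the tool goes at most 50 mm and 8.59 degrees, less where a joint would pass 70% of its speed; a pose out of reach is approached as far as the arm can. A call is refused whole if a number of a shift passes 50 or a number of a turn 0.15, either way. A call with a gripper value outside its range is refused whole. The fingers move at their own pace and stop on an object; "force" is the grip in N (left out, the last holds). Time passes only in rows, so rows that do not move let the fingers close. It gives the time, the measured TCP pose, the force and the opening at its end, in the units of the state.
- r.get_obs(): the state, without advancing time (a new reading comes with each control period).
- grab_frame(name): name is "scene" or "side" or "wrist"; returns a dict with "color" (400x640x3 uint8, blue, green, red), "depth" (400x640 float32, m along the optical axis (not along the pixel's ray), 0 where there is no reading), "K" (3x3 intrinsics, pixels), "T" (4x4, takes a point from camera to world coordinates). Camera axes: x right, y up, looking along -z (the intrinsics and any distortion apply to the point x, -y, -z); pixel columns grow to the right and rows downward; lengths in m; the calibration is good to about 2 mm. The wrist camera is an equidistant fisheye: a pixel r from the principal point sees the ray r / f radians off the axis. A picture is of the moment at which its call begins.
- r.hand_in(): hands the job in, once; it reports no verdict.
The state is a dict: "clock": time; "joints": joint angles; "qvel": joint speeds; "tau": joint torques, N m; "tcp_pos": TCP position; "orientation": TCP orientation; "contact_force": force on the tool from outside, world axes, zero at the start; "moment": the same for the moment, N m; "grip_width": finger opening in m.
Only numpy, scipy, OpenCV 4.12 (cv2) and the standard library are available. Lean on these libraries where they do the work, as an engineer would, in place of code of your own. Each camera call takes 0.05 s, during which the arm holds its last target.

### The job

Put the four metal microscope objectives away in the grey parking dishes, one in each, matched by size: the smallest objective in the smallest dish, the next in the next, and so on up to the largest in the largest. Stand each one upright, lens up, flat on the floor of its dish, setting it down gently without dropping or tipping it, and leave the two eyepieces standing where they are.

Things in the scene. Friction and masses are not known exactly. Their poses are not given: they have to be found in the camera images.
- objective_smallest: the smallest of four microscope objectives: a satin metal round barrel 20 mm in diameter and 48 mm tall, standing upright on its flat foot with the lens up. The sides are straight up to 38 mm, and the last 10 mm taper to the lens; a dark ring runs round the foot. Loose, 53 to 91 g. Origin: centre of the underside; z is the barrel's axis, up; it is round, so its yaw means nothing.
- objective_second: the second smallest of four microscope objectives: a satin metal round barrel 29 mm in diameter and 58 mm tall, standing upright on its flat foot with the lens up. The sides are straight up to 48 mm, and the last 10 mm taper to the lens; a dark ring runs round the foot. Loose, 90 to 156 g. Origin: centre of the underside; z is the barrel's axis, up; it is round, so its yaw means nothing.
- objective_third: the second largest of four microscope objectives: a satin metal round barrel 38 mm in diameter and 68 mm tall, standing upright on its flat foot with the lens up. The sides are straight up to 58 mm, and the last 10 mm taper to the lens; a dark ring runs round the foot. Loose, 142 to 247 g. Origin: centre of the underside; z is the barrel's axis, up; it is round, so its yaw means nothing.
- objective_largest: the largest of four microscope objectives: a satin metal round barrel 48 mm in diameter and 80 mm tall, standing upright on its flat foot with the lens up. The sides are straight up to 70 mm, and the last 10 mm taper to the lens; a dark ring runs round the foot. Loose, 225 to 390 g. Origin: centre of the underside; z is the barrel's axis, up; it is round, so its yaw means nothing.
- dish_smallest: the smallest of four shallow round grey plastic parking dishes, stuck to the bench: 36 mm across inside, 44 mm outside, floor 3 mm thick, rim 8 mm high above the bench (5 mm above the dish's floor). Origin: centre of the underside, on the bench; z up.
- dish_second: the second smallest of four shallow round grey plastic parking dishes, stuck to the bench: 50 mm across inside, 58 mm outside, floor 3 mm thick, rim 8 mm high above the bench (5 mm above the dish's floor). Origin: centre of the underside, on the bench; z up.
- dish_third: the second largest of four shallow round grey plastic parking dishes, stuck to the bench: 64 mm across inside, 72 mm outside, floor 3 mm thick, rim 8 mm high above the bench (5 mm above the dish's floor). Origin: centre of the underside, on the bench; z up.
- dish_largest: the largest of four shallow round grey plastic parking dishes, stuck to the bench: 78 mm across inside, 86 mm outside, floor 3 mm thick, rim 8 mm high above the bench (5 mm above the dish's floor). Origin: centre of the underside, on the bench; z up.
- eyepiece_a: one of two identical eyepieces, to be left alone: loose, upright, 58 mm tall; narrow metal tube 23 mm in diameter at the bottom, black body 35 mm in diameter from 22 mm up, flared black rubber eyecup 42 mm in diameter at the top. Origin: centre of the underside; z up.
- eyepiece_b: one of two identical eyepieces, to be left alone: loose, upright, 58 mm tall; narrow metal tube 23 mm in diameter at the bottom, black body 35 mm in diameter from 22 mm up, flared black rubber eyecup 42 mm in diameter at the top. Origin: centre of the underside; z up.
Mind the look-alikes: they are no part of the job. Leave any blue look-alike of the objective_largest alone.

How it is judged:
At the end, for the whole second after the job is handed in: Each objective is upright (0.08 rad) and at rest in the dish of its own size rank, its foot on the dish floor (1 to 5.5 mm above the bench), its centre within 9.5, 12, 14.5, 16.5 mm (smallest to largest) of the dish centre, as anywhere inside the rim (horizontal distance between objective_smallest and dish_smallest below 0.0095 m and z of objective_smallest in the frame of dish_smallest between 0.001 and 0.0055 m and angle between each of objective_smallest, objective_second, objective_third, objective_largest's own z axis and vertical below 0.08 rad and linear speed of each of objective_smallest, objective_second, objective_third, objective_largest below 0.02 m/s and horizontal distance between objective_second and dish_second below 0.012 m and z of objective_second in the frame of dish_second between 0.001 and 0.0055 m and horizontal distance between objective_third and dish_third below 0.0145 m and z of objective_third in the frame of dish_third between 0.001 and 0.0055 m and horizontal distance between objective_largest and dish_largest below 0.0165 m and z of objective_largest in the frame of dish_largest between 0.001 and 0.0055 m); the robot touches nothing.
It fails at once if an objective is dropped or thrown (moves faster than 0.5 m/s while the fingers do not touch it) ((linear speed of objective_smallest above 0.5 m/s and contact force between the fingers and objective_smallest below 0.05 N) or (linear speed of objective_second above 0.5 m/s and contact force between the fingers and objective_second below 0.05 N) or (linear speed of objective_third above 0.5 m/s and contact force between the fingers and objective_third below 0.05 N) or (linear speed of objective_largest above 0.5 m/s and contact force between the fingers and objective_largest below 0.05 N)).
It fails at once if an objective is tipped over (more than 0.8 rad) (angle between any of objective_smallest, objective_second, objective_third, objective_largest's own z axis and vertical above 0.8 rad).
It fails at once if an eyepiece is moved more than 15 mm or tipped over (distance of any of eyepiece_a, eyepiece_b from where it was at the start of the episode above 0.015 m or angle between any of eyepiece_a, eyepiece_b's own z axis and vertical above 0.4 rad).
It also fails if it takes over 90 s, if anything falls off the work surface, if the arm or the gripper's body presses on something with over 40 N, if the wrist force passes 120 N, or if a joint passes its speed limit or range.

## Working session

There is one attempt and no reset: what is moved stays moved. The work goes in short steps, Python scripts to look and compute and a tool call to move; the robot and the scene stay as the last step left them, time stands still between calls to the robot, and variables do not carry over. Pictures are saved under pics/ and viewed, and the job is handed in when it is done.

Besides the shell and the picture viewer there is one more tool, called after "Call:" by a JSON object that holds its "fn" and its "kwargs", one argument or row to a line. play_rows: Moves the arm, as the interface text tells. Its arguments: {"type":"object","properties":{"increments":{"type":"array","items":{"type":"array","items":{"type":"number"}}},"force":{"type":"number"}},"required":["increments"]}

```bash
mkdir -p pics; python3 - <<'E'
from bench import r, grab_frame
import cv2,numpy as np
print(r.get_obs())
for n in ["scene","side","wrist"]:
    f=grab_frame(n); cv2.imwrite(f"pics/{n}0.png",f["color"]); np.savez(f"{n}0.npz",**f)
    print(n,f["K"],f["T"],(f["depth"]>0).mean(), [k for k in f])
E
```

```text
{'clock': 0.0, 'joints': array([-1.38609615,  0.47779602,  0.02233198,  1.55644389, -0.01148692,
        1.10929406, -0.08311637]), 'qvel': array([-4.03359141e-05, -1.14287453e-03, -1.59714176e-03, -8.29033670e-04,
       -7.94467856e-04,  1.59735890e-03, -1.30796219e-03]), 'tau': array([-2.69956900e-05, -5.96456265e+01,  1.60804544e+00, -2.81197643e+01,
        1.24830566e-02,  9.20785853e-03, -2.09888026e-05]), 'tcp_pos': array([0.19467172, 0.64570605, 0.2303315 ]), 'orientation': array([-4.58242186e-01, -3.10786763e+00,  2.84151339e-03]), 'contact_force': array([-1.04251396, -0.07083569, -0.11025927]), 'moment': array([-0.00873858, -0.00390117, -0.01579396]), 'grip_width': 0.08579682623330398}
scene [[367.75074642   0.         317.3816616 ]
 [  0.         367.75074642 201.23620919]
 [  0.           0.           1.        ]] [[ 7.08985521e-01 -4.62209535e-01  5.32636721e-01  9.75944971e-01]
 [ 7.05222356e-01  4.63625649e-01 -5.36388559e-01 -4.25597605e-01]
 [ 9.79860995e-04  7.55919045e-01  6.54664370e-01  5.86914146e-01]
 [ 0.00000000e+00  0.00000000e+00  0.00000000e+00  1.00000000e+00]] 0.99590234375 ['color', 'depth', 'K', 'T']
side [[393.56217329   0.         318.55073528]
 [  0.         393.56217329 202.1332086 ]
 [  0.           0.           1.        ]] [[-0.988695    0.09062045 -0.11945767  0.41418174]
 [-0.14980646 -0.63070738  0.76142381  0.81437779]
 [-0.00634227  0.77071145  0.63715276  0.72882305]
 [ 0.          0.          0.          1.        ]] 0.99593359375 ['color', 'depth', 'K', 'T']
wrist [[309.70691629   0.         319.27477569]
 [  0.         309.70691629 200.55794069]
 [  0.           0.           1.        ]] [[ 0.28808968 -0.92332201 -0.25393069  0.13039667]
 [ 0.95760193  0.27730523  0.07810483  0.66574741]
 [-0.0016996  -0.26566572  0.96406371  0.37137479]
 [ 0.          0.          0.          1.        ]] 0.9826328125 ['color', 'depth', 'K', 'T']
```

View pics/scene0.png

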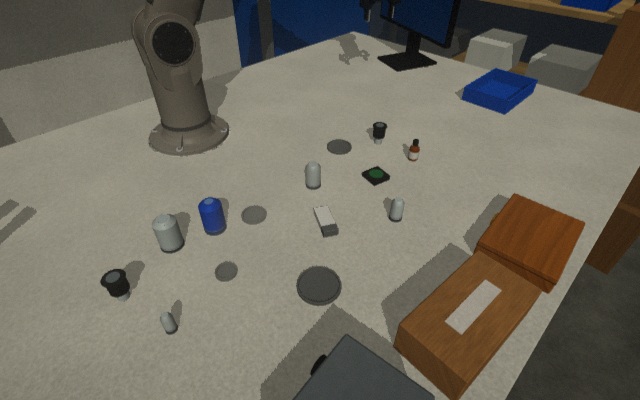

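View pics/side0.png

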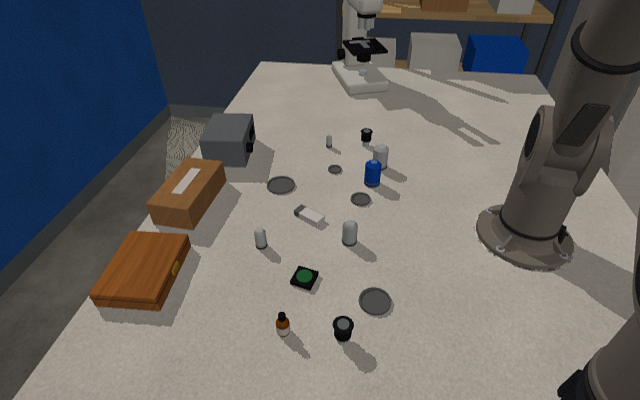

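View pics/wrist0.png

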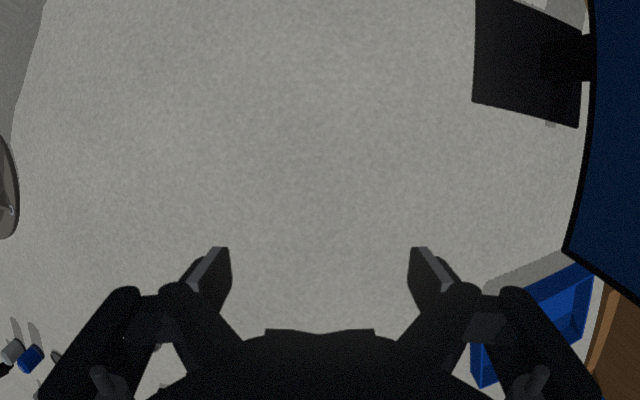

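Scene candidates for the metal objectives are the silver cylinders at (168,232), (313,175), (397,209) and (169,322). Look-alikes are the blue cylinder (211,215), the eyepieces (117,284) and (379,132), the bottle (414,151) and the white box (325,221). The dishes are at (339,146), (253,215), (226,271) and (319,285).

```bash
cat > h.py <<'E'
import numpy as np, cv2
from scipy.optimize import least_squares
def pts(f):
    d=f["depth"];K=f["K"];T=f["T"]
    v,u=np.mgrid[0:400,0:640]
    X=np.stack([(u-K[0,2])/K[0,0]*d,-(v-K[1,2])/K[1,1]*d,-d],-1)
    return X@T[:3,:3].T+T[:3,3]
def ray(f,uv,z):
    K=f["K"];T=f["T"];uv=np.atleast_2d(uv).astype(float)
    D=np.stack([(uv[:,0]-K[0,2])/K[0,0],-(uv[:,1]-K[1,2])/K[1,1],-np.ones(len(uv))],-1)@T[:3,:3].T
    return T[:3,3]+D*((z-T[2,3])/D[:,2])[:,None]
def proj(f,P):
    T=f["T"];p=(np.atleast_2d(P)-T[:3,3])@T[:3,:3];K=f["K"]
    return np.stack([K[0,2]+K[0,0]*p[:,0]/-p[:,2],K[1,2]-K[1,1]*p[:,1]/-p[:,2]],-1)
E
python3 - <<'E'
from h import *
for n in ["scene","side"]:
    f=np.load(f"{n}0.npz");P=pts(f);W=(P[...,0]>.3)&(P[...,0]<1.1)&(P[...,1]>-.7)&(P[...,1]<.5)
    print(n,"bench z median",np.median(P[...,2][W&(abs(P[...,2])<.02)]), P[...,2][W&(abs(P[...,2])<.02)].std())
    m=(W&(P[...,2]>.02)&(P[...,2]<.12)).astype(np.uint8)
    c,l,s,ce=cv2.connectedComponentsWithStats(m)
    for i in range(1,c):
        if s[i,4]<40: continue
        q=P[l==i]; ztop=np.percentile(q[:,2],98); col=np.median(f["color"][l==i],0)
        a=q[(q[:,2]>.012)&(q[:,2]<ztop-.012)]
        if len(a)<15: continue
        C=f["T"][:2,3]
        # circle fit
        best=least_squares(lambda p:np.hypot(a[:,0]-p[0],a[:,1]-p[1])-p[2],[*(a[:,:2].mean(0)+.01*(a[:,:2].mean(0)-C)/np.linalg.norm(a[:,:2].mean(0)-C)),.015],loss="soft_l1",f_scale=.002).x
        print(ce[i].round(),s[i,4],"ztop %.3f"%ztop,"fit",best.round(4),"mean",q.mean(0).round(3),"col",col)
    # dish ellipses
    g=cv2.cvtColor(f["color"],cv2.COLOR_BGR2GRAY)
    loc={"scene":[(226,271),(253,215),(339,146),(319,285)],"side":[(335,169),(361,199),(375,300),(281,185)]}[n]
    for (u,v) in loc:
        print(g[v-4:v+5:4,u-2:u+3:2].ravel(), "bg", g[v,u-40],g[v,u+40])
E
```

```text
scene bench z median 0.0008181148677096628 0.0023885754049726296
[379. 130.] 195 ztop 0.061 fit [0.4371 0.3718 0.0165] mean [0.441 0.365 0.048] col [29. 32. 32.]
[414. 148.] 141 ztop 0.063 fit [0.5605 0.3676 0.0106] mean [0.563 0.364 0.041] col [29. 50. 88.]
[313. 173.] 305 ztop 0.070 fit [0.4474 0.0904 0.0191] mean [0.456 0.082 0.049] col [117. 127. 124.]
[489. 293.] 17216 ztop 0.078 fit [0.9149 0.2306 0.0774] mean [0.92  0.06  0.062] col [ 34.  68. 106.]
[211. 213.] 669 ztop 0.082 fit [ 0.402  -0.1726  0.0236] mean [ 0.415 -0.179  0.058] col [111.  54.  37.]
[397. 207.] 221 ztop 0.060 fit [0.6682 0.1376 0.0143] mean [0.673 0.13  0.043] col [123. 132. 127.]
[167. 230.] 765 ztop 0.082 fit [ 0.3818 -0.266   0.0236] mean [ 0.395 -0.27   0.059] col [113. 121. 118.]
[116. 282.] 586 ztop 0.060 fit [ 0.4337 -0.3944  0.0171] mean [ 0.441 -0.395  0.05 ] col [30. 33. 34.]
[167. 320.] 194 ztop 0.050 fit [ 0.5598 -0.3647  0.01  ] mean [ 0.565 -0.366  0.038] col [116. 124. 121.]
[358. 377.] 5024 ztop 0.102 fit [ 0.7215 -0.2539  0.0816] mean [ 0.863 -0.237  0.1  ] col [67. 69. 65.]
[87 88 86 89 8
[... 586 characters left out ...]
an [ 0.395 -0.198  0.057] col [99.  66.  45.5]
[349. 231.] 285 ztop 0.068 fit [0.4491 0.0916 0.0186] mean [0.449 0.102 0.049] col [103. 106. 104.]
[260. 236.] 172 ztop 0.059 fit [0.6699 0.1392 0.014 ] mean [0.667 0.147 0.043] col [107. 110. 109.]
[141. 269.] 4997 ztop 0.047 fit [0.9306 0.2718 0.1036] mean [0.909 0.285 0.042] col [ 32.  73. 121.]
[282. 323.] 225 ztop 0.062 fit [0.5599 0.3733 0.0114] mean [0.558 0.378 0.041] col [13. 41. 78.]
[343. 328.] 440 ztop 0.060 fit [0.4377 0.3732 0.0172] mean [0.437 0.379 0.051] col [20. 19. 20.]
[59 57 77 76 73 75 68 64 84] bg 154 40
[78 76 79 72 77 77 73 77 77] bg 158 159
[76 77 76 75 76 74 78 78 77] bg 162 157
[76 78 78 76 75 76 77 77 77] bg 161 155
```

```bash
python3 - <<'E'
from h import *
for n in ["scene","side"]:
    f=np.load(f"{n}0.npz");g=cv2.cvtColor(f["color"],cv2.COLOR_BGR2GRAY)
    loc={"scene":[(226,271),(253,215),(339,146),(319,285)],"side":[(335,169),(361,199),(375,300),(281,185)]}[n]
    for (u,v) in loc:
        m=(g<118).astype(np.uint8)
        c,l,s,ce=cv2.connectedComponentsWithStats(m,connectivity=4)
        mm=(l==l[v,u]).astype(np.uint8); cs,_=cv2.findContours(mm,0,1); k=max(cs,key=cv2.contourArea)[:,0,:]
        e=cv2.fitEllipse(k); w=ray(f,k,.006)[:,:2]
        fit=least_squares(lambda p:np.hypot(w[:,0]-p[0],w[:,1]-p[1])-p[2],[*w.mean(0),.03],loss="soft_l1",f_scale=.002).x
        print(n,(u,v),s[l[v,u]],"ell",np.round(e[0],1),"fit",fit.round(4),"R",np.hypot(*fit[:2]).round(3))
    if n=="scene": cv2.imwrite("pics/crop1.png",cv2.resize(f["color"][160:345,90:420],None,fx=2.4,fy=2.4))
E
```

```text
scene (226, 271) [215 261  23  21 374] ell [225.8 271.1] fit [ 0.5234 -0.2268  0.0233] R 0.57
scene (253, 215) [241 205  26  20 393] ell [253.5 214.6] fit [ 0.4313 -0.0871  0.0302] R 0.44
scene (339, 146) [327 139  25  16 318] ell [338.8 146.5] fit [0.3746 0.2679 0.0383] R 0.461
scene (319, 285) [ 296  265   46   41 1458] ell [318.5 285.5] fit [ 0.6764 -0.1208  0.0444] R 0.687
side (335, 169) [328 165  15  10 118] ell [334.8 169.2] fit [ 0.5227 -0.221   0.0241] R 0.567
side (361, 199) [350 192  23  15 251] ell [360.8 199.2] fit [ 0.4302 -0.0811  0.0312] R 0.438
side (375, 300) [358 287  36  31 821] ell [375.7 302. ] fit [0.3735 0.2728 0.038 ] R 0.462
side (281, 185) [     0      0    640    400 134952] ell [317.1 207.2] fit [ 1.2242 -1.1245  1.498 ] R 1.662
```

View pics/crop1.png

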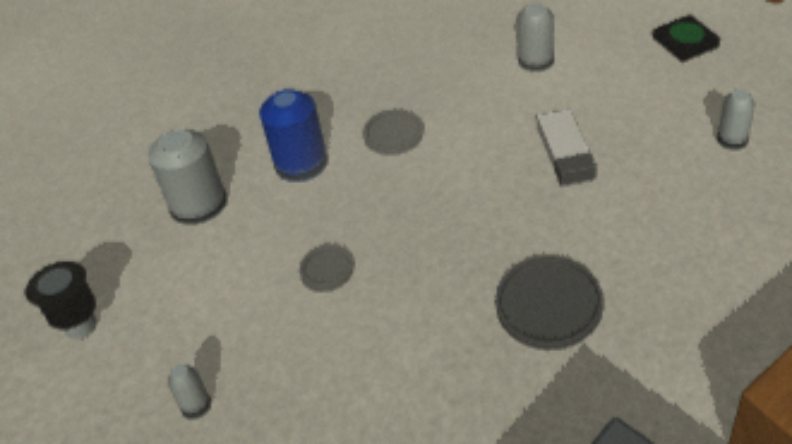

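The crop confirms the choice: four silver barrels with a dark foot ring, and the blue look-alike left out. I'll use one yaw for everything: tool y = world x, tool x = world y, tool z = down.

```bash
cat > go.py <<'E'
import sys
from h import *
from bench import r
from scipy.spatial.transform import Rotation as Ro
def go(target,n):
    o=r.get_obs(); R=Ro.from_rotvec(o["orientation"]); p=o["tcp_pos"]
    G=Ro.from_matrix(np.array([[0,1,0],[1,0,0],[0,0,-1.]]))
    rv=(R.inv()*G).as_rotvec()
    print("t",round(o["clock"],2),"pos",p.round(4),"grip",round(o["grip_width"],4),"F",o["contact_force"].round(1),"turn left (tool)",rv.round(3), "q",o["joints"].round(2))
    d=np.array(target)-p
    Rk=R
    k=int(np.ceil(np.abs(rv).max()/.14)) if np.abs(rv).max()>.03 else 0
    for i in range(n):
        t=Rk.inv().apply(d/n*1000); w=rv/k if i<k else np.zeros(3)
        print(t.round(1),w.round(3)); Rk=Rk*Ro.from_rotvec(w)
if __name__=="__main__": go([float(x) for x in sys.argv[1:4]],int(sys.argv[4]))
E
python3 go.py .448 .091 .15 14
python3 - <<'E'
from h import *
f=np.load("scene0.npz"); print("box",ray(f,[[316,210],[325,232],[338,233],[330,208]],.01).round(3)); print("green",ray(f,[[376,175]],.01).round(3))
E
```

```text
t 0.15 pos [0.1947 0.6458 0.2305] grip 0.0853 F [ 0.   0.3 -0.8] turn left (tool) [-1.000e-03  1.000e-03  1.278e+00] q [-1.39  0.48  0.02  1.56 -0.01  1.11 -0.08]
[-28.8 -32.7   5.8] [-0.     0.     0.128]
[-32.7 -28.8   5.8] [-0.     0.     0.128]
[-36.1 -24.4   5.8] [-0.     0.     0.128]
[-38.9 -19.6   5.8] [-0.     0.     0.128]
[-41.1 -14.5   5.8] [-0.     0.     0.128]
[-42.6  -9.1   5.8] [-0.     0.     0.128]
[-43.4  -3.6   5.8] [-0.     0.     0.128]
[-43.5   2.    5.8] [-0.     0.     0.128]
[-42.9   7.5   5.8] [-0.     0.     0.128]
[-41.6  12.9   5.8] [-0.     0.     0.128]
[-39.6  18.1   5.8] [0. 0. 0.]
[-39.6  18.1   5.8] [0. 0. 0.]
[-39.6  18.1   5.8] [0. 0. 0.]
[-39.6  18.1   5.8] [0. 0. 0.]
box [[ 0.526  0.023  0.01 ]
 [ 0.591 -0.014  0.01 ]
 [ 0.613  0.004  0.01 ]
 [ 0.545  0.051  0.01 ]]
green [[0.541 0.229 0.01 ]]
```

Call:
{"fn": "play_rows", "kwargs": {
  "increments": [
    [-29,-33,5,0,0,0.13,0],
    [-33,-29,5,0,0,0.13,0],
    [-36,-24,5,0,0,0.13,0],
    [-39,-20,5,0,0,0.13,0],
    [-41,-15,5,0,0,0.13,0]
  ],
  "force": 30
}}

```text
clock: 0.65
tcp_pos: [0.2803, 0.445, 0.2026]
orientation: [-1.443, -2.787, 0.001]
contact_force: [0.7, 0.2, -0.3]
grip_width: 0.0853
```

```bash
python3 go.py .448 .091 .15 10
```

```text
t 0.65 pos [0.2803 0.445  0.2026] grip 0.0853 F [ 0.7  0.2 -0.3] turn left (tool) [-0.003 -0.002  0.615] q [-1.29  0.26  0.19  1.95 -0.07  0.93 -0.45]
[-38.6  -6.7   5.2] [-0.001 -0.     0.123]
[-39.1  -1.9   5.2] [-0.001 -0.     0.123]
[-39.1   2.9   5.2] [-0.001 -0.     0.123]
[-38.4   7.6   5.2] [-0.001 -0.     0.123]
[-37.2  12.3   5.2] [-0.001 -0.     0.123]
[-35.4  16.8   5.3] [0. 0. 0.]
[-35.4  16.8   5.3] [0. 0. 0.]
[-35.4  16.8   5.3] [0. 0. 0.]
[-35.4  16.8   5.3] [0. 0. 0.]
[-35.4  16.8   5.3] [0. 0. 0.]
```

Tracking is excellent.

Call:
{"fn": "play_rows", "kwargs": {
  "increments": [
    [-39,-7,5,0,0,0.123,0],
    [-39,-2,5,0,0,0.123,0],
    [-39,3,5,0,0,0.123,0],
    [-38,8,5,0,0,0.123,0],
    [-37,12,5,0,0,0.123,0]
  ]
}}

```text
clock: 1.15
tcp_pos: [0.364, 0.2582, 0.176]
orientation: [-2.248, -2.189, 0.003]
contact_force: [0.7, -0.9, -0.0]
grip_width: 0.0853
```

Call:
{"fn": "play_rows", "kwargs": {
  "increments": [
    [-35,17,5,0,0,0,0],
    [-35,17,5,0,0,0,0],
    [-35,17,5,0,0,0,0],
    [-35,17,5,0,0,0,0],
    [-35,17,5,0,0,0,0]
  ]
}}

```text
clock: 1.65
tcp_pos: [0.4453, 0.0735, 0.1498]
orientation: [-2.251, -2.186, -0.0]
contact_force: [0.1, 0.8, 0.7]
grip_width: 0.0857
```

```bash
python3 go.py .448 .091 .15 1; python3 - <<'E'
from bench import grab_frame
import cv2,numpy as np
f=grab_frame("wrist"); cv2.imwrite("pics/wrist1.png",f["color"]); np.savez("wrist1.npz",**f); print(f["T"].round(3))
E
```

```text
t 1.65 pos [0.4453 0.0735 0.1498] grip 0.0857 F [0.1 0.8 0.7] turn left (tool) [-0.003 -0.003 -0.029] q [-0.75  0.24  0.52  2.18 -0.17  0.77 -0.15]
[17.6  2.2 -0.1] [0. 0. 0.]
[[ 1.     0.027  0.01   0.447]
 [-0.029  0.965  0.262  0.14 ]
 [-0.002 -0.262  0.965  0.291]
 [ 0.     0.     0.     1.   ]]
```

View pics/wrist1.png

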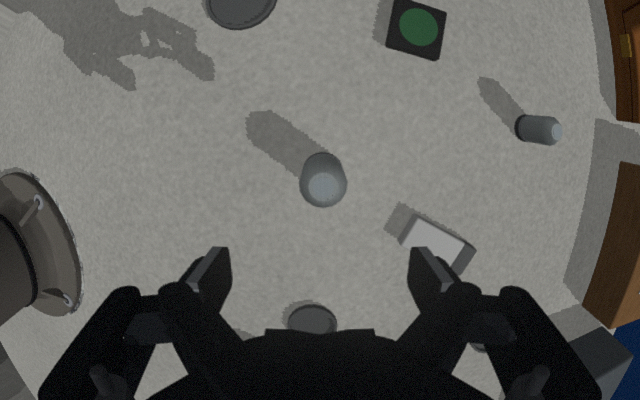

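Wrist view: the third objective's lens is at about (323,187) and the box is at (435,240). The second dish is partly visible at (311,320), and the third dish is at the top edge.

```bash
cat >> h.py <<'E'
def wray(f,uv,z):
    K=f["K"];T=f["T"];uv=np.atleast_2d(uv).astype(float)
    a=(uv-[K[0,2],K[1,2]])/K[0,0]; th=np.linalg.norm(a,axis=1)+1e-9
    D=np.stack([np.sin(th)*a[:,0]/th,-np.sin(th)*a[:,1]/th,-np.cos(th)],-1)@T[:3,:3].T
    return T[:3,3]+D*((z-T[2,3])/D[:,2])[:,None]
def wpts(f):
    v,u=np.mgrid[0:400,0:640]; uv=np.stack([u.ravel(),v.ravel()],-1).astype(float)
    K=f["K"];a=(uv-[K[0,2],K[1,2]])/K[0,0]; th=np.linalg.norm(a,axis=1)+1e-9
    t=np.tan(th); d=f["depth"].ravel()
    X=np.stack([t*a[:,0]/th*d,-t*a[:,1]/th*d,-d],-1)
    return (X@f["T"][:3,:3].T+f["T"][:3,3]).reshape(400,640,3)
def wobj(f,xy,H,R):
    P=wpts(f); q=P[(np.hypot(P[...,0]-xy[0],P[...,1]-xy[1])<R+.02)&(P[...,2]>.012)&(P[...,2]<H+.01)]
    top=q[q[:,2]>H-.004]; a=q[(q[:,2]<H-.012)&(q[:,2]>.015)]
    fit=least_squares(lambda p:np.hypot(a[:,0]-p[0],a[:,1]-p[1])-R,[*top[:,:2].mean(0)],loss="soft_l1",f_scale=.002).x
    print("top mean",top.mean(0).round(4),len(top),"side fit",fit.round(4),len(a))
def wdish(f,uv,z=.006,thr=110):
    g=cv2.cvtColor(f["color"],cv2.COLOR_BGR2GRAY); m=(g<thr).astype(np.uint8)
    c,l,s,ce=cv2.connectedComponentsWithStats(m,connectivity=4)
    i=l[uv[1],uv[0]]; cs,_=cv2.findContours((l==i).astype(np.uint8),0,1); k=max(cs,key=cv2.contourArea)[:,0,:]
    w=wray(f,k,z)[:,:2]
    fit=least_squares(lambda p:np.hypot(w[:,0]-p[0],w[:,1]-p[1])-p[2],[*w.mean(0),.03],loss="soft_l1",f_scale=.002).x
    print("dish",s[i],fit.round(4)); return fit
E
python3 - <<'E'
from h import *
f=np.load("wrist1.npz"); wobj(f,(.448,.091),.068,.019); wobj(f,(.669,.138),.058,.0145)
P=wpts(f); print(P[100,300],P[60,200])
wdish(f,(311,322))
E
```

```text
top mean [0.4481 0.0906 0.0663] 867 side fit [0.4481 0.0896] 240
top mean [0.6667 0.1374 0.0564] 223 side fit [0.6692 0.1374] 505
[ 0.42929031  0.15856555 -0.00259057] [ 0.3320268   0.20661742 -0.00160897]
dish [   37   119   603   281 67161] [ 0.5992 -0.8798  0.8377]
```

Call:
{"fn": "play_rows", "kwargs": {
  "increments": [
    [10,2,0,0,0,-0.025,0],
    [5,1,10,0,0,0,0],
    [0,0,20,0,0,0,0],
    [0,0,25,0,0,0,0],
    [0,0,5,0,0,0,0]
  ]
}}

```text
clock: 2.2
tcp_pos: [0.4512, 0.0857, 0.087]
orientation: [-2.23, -2.21, -0.003]
contact_force: [0.2, -0.8, -1.1]
grip_width: 0.0856
```

```bash
python3 go.py .4482 .0905 .025 2
```

```text
t 2.2 pos [0.4512 0.0857 0.087 ] grip 0.0856 F [ 0.2 -0.8 -1.1] turn left (tool) [ 0.    -0.003 -0.009] q [-0.7   0.37  0.45  2.21 -0.28  0.62 -0.06]
[ 2.3 -1.6 31. ] [0. 0. 0.]
[ 2.3 -1.6 31. ] [0. 0. 0.]
```

Call:
{"fn": "play_rows", "kwargs": {
  "increments": [
    [3,-2,10,0,0,0,0],
    [2,-1,20,0,0,0,0],
    [0,0,20,0,0,0,0],
    [0,0,8,0,0,0,0],
    [0,0,0,0,0,0,0]
  ]
}}

```text
clock: 2.7
tcp_pos: [0.4475, 0.0969, 0.0266]
orientation: [-2.221, -2.218, -0.006]
contact_force: [-0.8, -0.1, -0.4]
grip_width: 0.0854
```

```bash
python3 go.py .4482 .0905 .025 1
```

```text
t 2.7 pos [0.4475 0.0969 0.0266] grip 0.0854 F [-0.8 -0.1 -0.4] turn left (tool) [ 0.    -0.005 -0.002] q [-0.64  0.48  0.36  2.23 -0.37  0.48  0.01]
[-6.4  0.7  1.6] [0. 0. 0.]
```

Call:
{"fn": "play_rows", "kwargs": {
  "increments": [
    [-4,0,0,0,0,0,0],
    [-3,0,1,0,0,0,0],
    [0,0,0,0,0,0,0]
  ]
}}

```text
clock: 3.0
tcp_pos: [0.4486, 0.09, 0.0273]
orientation: [-2.221, -2.219, -0.01]
contact_force: [0.5, 0.1, 0.6]
grip_width: 0.0855
```

```bash
python3 go.py .4482 .0905 .025 1
```

```text
t 3.0 pos [0.4486 0.09   0.0273] grip 0.0855 F [0.5 0.1 0.6] turn left (tool) [ 0.003 -0.006 -0.001] q [-0.63  0.48  0.36  2.24 -0.37  0.48  0.03]
[ 0.4 -0.4  2.3] [0. 0. 0.]
```

Call:
{"fn": "play_rows", "kwargs": {
  "increments": [
    [0,0,1,0.003,-0.006,0,255],
    [0,0,0,0,0,0,255],
    [0,0,0,0,0,0,255],
    [0,0,0,0,0,0,255],
    [0,0,0,0,0,0,255]
  ],
  "force": 30
}}

```text
clock: 3.5
tcp_pos: [0.4494, 0.0902, 0.0275]
orientation: [2.223, 2.219, 0.002]
contact_force: [0.3, 0.0, -0.9]
grip_width: 0.0368
```

Call:
{"fn": "play_rows", "kwargs": {
  "increments": [
    [0,0,0,0,0,0,255],
    [0,0,0,0,0,0,255],
    [0,0,-5,0,0,0,255],
    [0,0,-15,0,0,0,255],
    [0,0,-25,0,0,0,255]
  ]
}}

```text
clock: 4.0
tcp_pos: [0.4466, 0.0892, 0.0714]
orientation: [-2.222, -2.218, 0.008]
contact_force: [0.1, 0.9, -1.4]
grip_width: 0.0368
```

```bash
python3 go.py .374 .2703 .11 5
```

```text
t 4.0 pos [0.4466 0.0892 0.0714] grip 0.0368 F [ 0.1  0.9 -1.4] turn left (tool) [-0.005  0.003 -0.002] q [-0.7   0.39  0.44  2.22 -0.3   0.59 -0.04]
[ 36.2 -14.6  -7.7] [0. 0. 0.]
[ 36.2 -14.6  -7.7] [0. 0. 0.]
[ 36.2 -14.6  -7.7] [0. 0. 0.]
[ 36.2 -14.6  -7.7] [0. 0. 0.]
[ 36.2 -14.6  -7.7] [0. 0. 0.]
```

Call:
{"fn": "play_rows", "kwargs": {
  "increments": [
    [15,-6,-8,0,0,0,255],
    [30,-12,-8,0,0,0,255],
    [35,-14,-5,0,0,0,255],
    [35,-14,0,0,0,0,255],
    [25,-10,0,0,0,0,255]
  ]
}}

```text
clock: 4.5
tcp_pos: [0.3931, 0.2301, 0.0972]
orientation: [2.235, 2.206, 0.0]
contact_force: [0.7, -0.2, -1.5]
grip_width: 0.0369
```

```bash
python3 go.py .374 .2703 .09 2;  python3 - <<'E'
from bench import grab_frame
import cv2,numpy as np
for n in ["wrist","scene"]:
    f=grab_frame(n); cv2.imwrite(f"pics/{n}2.png",f["color"]); np.savez(f"{n}2.npz",**f)
E
```

```text
t 4.5 pos [0.3931 0.2301 0.0972] grip 0.0369 F [ 0.7 -0.2 -1.5] turn left (tool) [ 0.001  0.001 -0.013] q [-1.05  0.34  0.46  2.21 -0.24  0.64 -0.43]
[20.  -9.8  3.6] [0. 0. 0.]
[20.  -9.8  3.6] [0. 0. 0.]
```

View pics/wrist2.png

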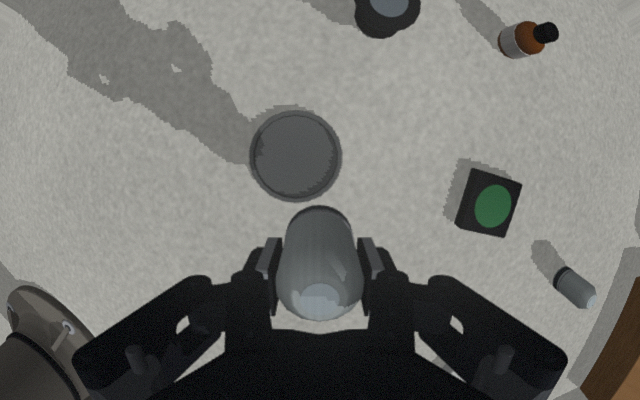

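The third dish sits at (296,155), and the objective is held upright between the pads.

```bash
python3 - <<'E'
from h import *
f=np.load("wrist2.npz")
for thr in (75,85,95): 
    try: wdish(f,(296,170),.006,thr)
    except Exception as e: print(e)
print(wray(f,[[295.5,155],[249,155],[342,155],[296,107],[296,203]],.006).round(4))
g=cv2.cvtColor(f["color"],cv2.COLOR_BGR2GRAY); print(g[155,240:350:3],g[100:210:3,310])
E
```

```text
dish [     0      0    640    400 191266] [0.3956 0.5664 0.414 ]
dish [ 249  113   92   89 4361] [0.3745 0.2677 0.0337]
dish [ 249  110   92   92 6646] [0.3748 0.2682 0.0349]
[[0.3758 0.2695 0.006 ]
 [0.34   0.2705 0.006 ]
 [0.4108 0.269  0.006 ]
 [0.377  0.3057 0.006 ]
 [0.3751 0.2319 0.006 ]]
[120 116 117  86  64  52  70  75  80  82  84  82  86  81  83  86  84  80
  83  84  83  83  85  85  84  85  86  86  87  85  86  70  64  85 133 165
 168] [154 155 153 151  98  88  67  88  84  86  85  85  86  85  82  85  86  83
  85  85  81  77  83  80  82  81  84  81  85  74  65  68  80  91 166 147
  45]
```

Call:
{"fn": "play_rows", "kwargs": {
  "increments": [
    [15,-7,0,0,0,-0.012,255],
    [13,-6,5,0,0,0,255],
    [5,-3,10,0,0,0,255],
    [0,0,10,0,0,0,255],
    [0,0,5,0,0,0,255]
  ]
}}

```text
clock: 5.1
tcp_pos: [0.3762, 0.2647, 0.0652]
orientation: [2.217, 2.224, 0.001]
contact_force: [-0.3, -0.5, -2.1]
grip_width: 0.0368
```

```bash
python3 go.py .3745 .269 .0305 2
```

```text
t 5.1 pos [0.3762 0.2647 0.0652] grip 0.0368 F [-0.3 -0.5 -2.1] turn left (tool) [0.001 0.001 0.003] q [-1.09  0.41  0.41  2.21 -0.29  0.57 -0.46]
[ 2.2 -0.9 17.3] [0. 0. 0.]
[ 2.2 -0.9 17.3] [0. 0. 0.]
```

Call:
{"fn": "play_rows", "kwargs": {
  "increments": [
    [3,-1,8,0,0,0,255],
    [0,-1,8,0,0,0,255],
    [0,0,7,0,0,0,255],
    [0,0,4,0,0,0,255],
    [0,0,0,0,0,0,255]
  ]
}}

```text
clock: 5.6
tcp_pos: [0.3745, 0.2646, 0.0341]
orientation: [2.221, 2.218, -0.005]
contact_force: [-0.0, 0.3, -1.4]
grip_width: 0.0367
```

```bash
python3 go.py .3745 .269 .0305 1
```

```text
t 5.6 pos [0.3745 0.2646 0.0341] grip 0.0367 F [-0.   0.3 -1.4] turn left (tool) [-0.     0.004 -0.001] q [-1.05  0.47  0.36  2.23 -0.33  0.5  -0.43]
[4.4 0.  3.6] [0. 0. 0.]
```

Call:
{"fn": "play_rows", "kwargs": {
  "increments": [
    [3,0,0,0,0.004,0,255],
    [2,0,1,0,0,0,255],
    [0,0,1,0,0,0,255],
    [0,0,1,0,0,0,255],
    [0,0,1,0,0,0,255]
  ]
}}

```text
clock: 6.1
tcp_pos: [0.3753, 0.2707, 0.0307]
orientation: [-2.222, -2.22, -0.003]
contact_force: [-1.0, -0.2, -1.8]
grip_width: 0.0371
```

```bash
python3 go.py .3745 .269 .0305 1
```

```text
t 6.1 pos [0.3753 0.2707 0.0307] grip 0.0371 F [-1.  -0.2 -1.8] turn left (tool) [ 0.001 -0.002 -0.001] q [-1.05  0.48  0.35  2.22 -0.34  0.49 -0.43]
[-1.7 -0.8  0.2] [0. 0. 0.]
```

Call:
{"fn": "play_rows", "kwargs": {
  "increments": [
    [-1,0,1,0,0,0,255],
    [0,0,1,0,0,0,255]
  ]
}}

```text
clock: 6.3
tcp_pos: [0.3753, 0.2709, 0.0304]
orientation: [-2.221, -2.218, -0.005]
contact_force: [-4.6, -4.1, 22.5]
grip_width: 0.0372
```

Call:
{"fn": "play_rows", "kwargs": {
  "increments": [
    [0,0,0,0,0,0,120],
    [0,0,0,0,0,0,100],
    [0,0,0,0,0,0,80],
    [0,0,0,0,0,0,60],
    [0,0,0,0,0,0,40]
  ]
}}

```text
clock: 6.8
tcp_pos: [0.376, 0.2713, 0.031]
orientation: [-2.221, -2.218, -0.008]
contact_force: [0.3, -0.2, 0.2]
grip_width: 0.0719
```

Call:
{"fn": "play_rows", "kwargs": {
  "increments": [
    [0,0,-10,0,0,0,20],
    [0,0,-25,0,0,0,0],
    [0,0,-30,0,0,0,0],
    [0,0,-25,0,0,0,0],
    [0,0,-15,0,0,0,0]
  ]
}}

```text
clock: 7.3
tcp_pos: [0.3746, 0.2688, 0.1395]
orientation: [-2.223, -2.217, 0.002]
contact_force: [0.3, 0.2, -0.0]
grip_width: 0.0855
```

```bash
python3 go.py .669 .138 .13 7;  python3 - <<'E'
from bench import grab_frame
from h import *
for n in ["wrist"]:
    f=grab_frame(n); cv2.imwrite(f"pics/{n}3.png",f["color"]); np.savez(f"{n}3.npz",**f)
wobj(f,(.3745,.269),.071,.019)
E
```

```text
t 7.3 pos [0.3746 0.2688 0.1395] grip 0.0855 F [ 0.3  0.2 -0. ] turn left (tool) [-0.002 -0.001 -0.002] q [-1.17  0.27  0.49  2.16 -0.19  0.75 -0.57]
[-18.6  42.1   1.3] [0. 0. 0.]
[-18.6  42.1   1.3] [0. 0. 0.]
[-18.6  42.1   1.3] [0. 0. 0.]
[-18.6  42.1   1.3] [0. 0. 0.]
[-18.6  42.1   1.3] [0. 0. 0.]
[-18.6  42.1   1.3] [0. 0. 0.]
[-18.6  42.1   1.3] [0. 0. 0.]
top mean [0.3751 0.2714 0.0693] 916 side fit [0.3751 0.2703] 448
```

View pics/wrist3.png

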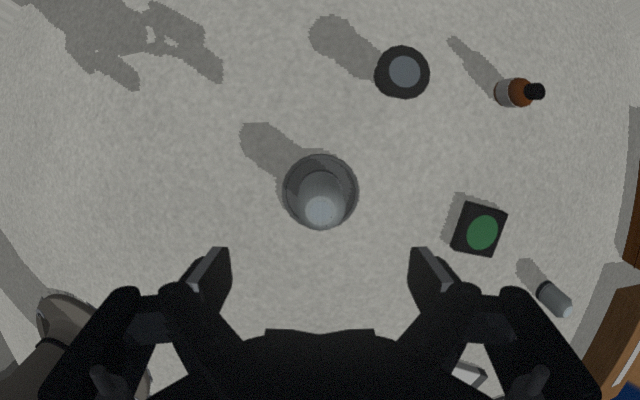

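Third objective stands centred in its dish at (321,195). On to the second at (.669,.138).

Call:
{"fn": "play_rows", "kwargs": {
  "increments": [
    [-8,18,0,0,0,0,0],
    [-19,42,0,0,0,0,0],
    [-19,42,0,0,0,0,0],
    [-19,42,0,0,0,0,0],
    [-19,42,0,0,0,0,0]
  ]
}}

```text
clock: 7.85
tcp_pos: [0.5617, 0.1893, 0.143]
orientation: [-2.202, -2.229, -0.007]
contact_force: [0.7, 0.8, 0.3]
grip_width: 0.0854
```

```bash
python3 go.py .669 .138 .1 3
```

```text
t 7.85 pos [0.5617 0.1893 0.143 ] grip 0.0854 F [0.7 0.8 0.3] turn left (tool) [-0.003 -0.009  0.012] q [-0.8   0.48  0.49  1.87 -0.3   0.87 -0.14]
[-17.7  35.6  14.1] [0. 0. 0.]
[-17.7  35.6  14.1] [0. 0. 0.]
[-17.7  35.6  14.1] [0. 0. 0.]
```

Call:
{"fn": "play_rows", "kwargs": {
  "increments": [
    [-17,32,8,0,0,0.01,0],
    [-17,30,10,0,0,0,0],
    [-12,22,10,0,0,0,0],
    [-3,8,8,0,0,0,0],
    [0,0,2,0,0,0,0]
  ]
}}

```text
clock: 8.35
tcp_pos: [0.6623, 0.1332, 0.1035]
orientation: [-2.225, -2.213, -0.007]
contact_force: [0.4, -0.2, -0.1]
grip_width: 0.0852
```

```bash
python3 go.py .669 .138 .018 3;  python3 - <<'E'
from bench import grab_frame
from h import *
for n in ["wrist"]:
    f=grab_frame(n); cv2.imwrite(f"pics/{n}4.png",f["color"]); np.savez(f"{n}4.npz",**f)
wobj(f,(.669,.138),.058,.0145)
E
```

```text
t 8.35 pos [0.6623 0.1332 0.1035] grip 0.0852 F [ 0.4 -0.2 -0.1] turn left (tool) [ 0.001 -0.006 -0.005] q [-0.61  0.65  0.47  1.68 -0.36  0.89  0.  ]
[ 1.5  2.2 28.5] [0. 0. 0.]
[ 1.5  2.2 28.5] [0. 0. 0.]
[ 1.5  2.2 28.5] [0. 0. 0.]
top mean [0.6687 0.1383 0.0563] 652 side fit [0.6689 0.137 ] 348
```

View pics/wrist4.png

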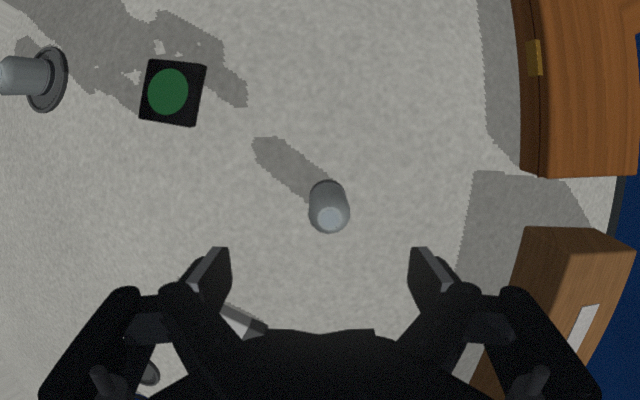

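The second objective is at (330,210) in the wrist view, clear of the boxes on the right.

Call:
{"fn": "play_rows", "kwargs": {
  "increments": [
    [3,5,8,0,-0.005,-0.005,0],
    [1,2,18,0,0,0,0],
    [0,0,20,0,0,0,0],
    [0,0,18,0,0,0,0],
    [0,0,8,0,0,0,0]
  ]
}}

```text
clock: 8.9
tcp_pos: [0.6657, 0.1459, 0.0283]
orientation: [-2.209, -2.229, -0.006]
contact_force: [0.4, 0.9, -0.0]
grip_width: 0.0856
```

```bash
python3 go.py .669 .138 .018 1
```

```text
t 8.9 pos [0.6657 0.1459 0.0283] grip 0.0856 F [ 0.4  0.9 -0. ] turn left (tool) [ 0.    -0.005  0.009] q [-0.59  0.75  0.41  1.69 -0.41  0.78  0.03]
[-8.   3.2 10.3] [0. 0. 0.]
```

Call:
{"fn": "play_rows", "kwargs": {
  "increments": [
    [-5,2,4,0,-0.004,0.007,0],
    [-4,1,4,0,0,0,0],
    [0,0,2,0,0,0,0],
    [0,0,0,0,0,0,0]
  ]
}}

```text
clock: 9.3
tcp_pos: [0.6677, 0.1377, 0.0164]
orientation: [-2.216, -2.224, 0.001]
contact_force: [-1.1, -0.4, 1.1]
grip_width: 0.0853
```

```bash
python3 go.py .669 .138 .018 1
```

```text
t 9.3 pos [0.6677 0.1377 0.0164] grip 0.0853 F [-1.1 -0.4  1.1] turn left (tool) [-0.002 -0.001  0.004] q [-0.57  0.77  0.41  1.69 -0.41  0.77  0.04]
[ 0.2  1.3 -1.6] [0. 0. 0.]
```

Call:
{"fn": "play_rows", "kwargs": {
  "increments": [
    [0,1,-1,0,0,0,255],
    [0,0,0,0,0,0,255],
    [0,0,0,0,0,0,255],
    [0,0,0,0,0,0,255],
    [0,0,0,0,0,0,255]
  ],
  "force": 25
}}

```text
clock: 9.8
tcp_pos: [0.6701, 0.1378, 0.0197]
orientation: [-2.217, -2.225, -0.004]
contact_force: [-0.0, 0.8, -2.0]
grip_width: 0.0285
```

Call:
{"fn": "play_rows", "kwargs": {
  "increments": [
    [0,0,0,0,0,0,255],
    [0,0,0,0,0,0,255],
    [0,0,0,0,0,0,255]
  ]
}}

```text
clock: 10.1
tcp_pos: [0.6701, 0.1378, 0.0197]
orientation: [-2.217, -2.225, -0.004]
contact_force: [0.0, 0.7, 0.1]
grip_width: 0.028
```

Call:
{"fn": "play_rows", "kwargs": {
  "increments": [
    [0,0,-5,0,0,0,255],
    [0,0,-15,0,0,0,255],
    [-10,-10,-25,0,0,0,255],
    [-15,-20,-25,0,0,0,255],
    [-25,-28,-10,0,0,0,255]
  ]
}}

```text
clock: 10.6
tcp_pos: [0.6129, 0.0911, 0.103]
orientation: [-2.21, -2.232, -0.005]
contact_force: [0.4, 0.4, -0.5]
grip_width: 0.0285
```

```bash
python3 go.py .4305 -.084 .09 7
```

```text
t 10.6 pos [0.6129 0.0911 0.103 ] grip 0.0285 F [ 0.4  0.4 -0.5] turn left (tool) [ 0.002 -0.003  0.01 ] q [-0.59  0.57  0.47  1.83 -0.35  0.82  0.06]
[-24.8 -26.3   1.7] [0. 0. 0.]
[-24.8 -26.3   1.7] [0. 0. 0.]
[-24.8 -26.3   1.7] [0. 0. 0.]
[-24.8 -26.3   1.7] [0. 0. 0.]
[-24.8 -26.3   1.7] [0. 0. 0.]
[-24.8 -26.3   1.7] [0. 0. 0.]
[-24.8 -26.3   1.7] [0. 0. 0.]
```

Call:
{"fn": "play_rows", "kwargs": {
  "increments": [
    [-32,-28,-3,0,0,0.01,255],
    [-35,-30,0,0,0,0,255],
    [-35,-30,0,0,0,0,255],
    [-35,-30,0,0,0,0,255],
    [-25,-25,0,0,0,0,255]
  ]
}}

```text
clock: 11.1
tcp_pos: [0.4684, -0.0756, 0.1124]
orientation: [2.216, 2.22, 0.024]
contact_force: [0.3, -0.0, -1.5]
grip_width: 0.0284
```

```bash
python3 go.py .4305 -.115 .11 2
```

```text
t 11.1 pos [ 0.4684 -0.0756  0.1124] grip 0.0284 F [ 0.3 -0.  -1.5] turn left (tool) [ 0.014 -0.008  0.002] q [-0.4   0.34  0.53  2.17 -0.28  0.68  0.32]
[-19.7 -19.    0.8] [0. 0. 0.]
[-19.7 -19.    0.8] [0. 0. 0.]
```

Call:
{"fn": "play_rows", "kwargs": {
  "increments": [
    [-18,-18,0,0.01,-0.006,0,255],
    [-15,-14,0,0,0,0,255],
    [-6,-5,0,0,0,0,255],
    [0,0,0,0,0,0,255]
  ]
}}

```text
clock: 11.5
tcp_pos: [0.4278, -0.1196, 0.1148]
orientation: [2.226, 2.214, 0.01]
contact_force: [0.4, 1.5, -1.5]
grip_width: 0.0282
```

```bash
python3 go.py .4305 -.084 .0227 2;  python3 - <<'E'
from bench import grab_frame
from h import *
for n in ["wrist"]:
    f=grab_frame(n); cv2.imwrite(f"pics/{n}5.png",f["color"]); np.savez(f"{n}5.npz",**f)
E
```

```text
t 11.5 pos [ 0.4278 -0.1196  0.1148] grip 0.0282 F [ 0.4  1.5 -1.5] turn left (tool) [ 0.006 -0.003 -0.006] q [-0.34  0.29  0.56  2.23 -0.26  0.67  0.39]
[17.7  1.  46.1] [0. 0. 0.]
[17.7  1.  46.1] [0. 0. 0.]
```

View pics/wrist5.png

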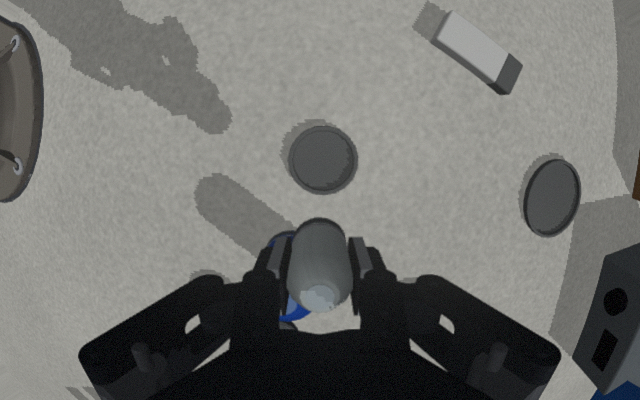

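The second dish is at (323,159) and the largest dish at (552,197).

```bash
python3 - <<'E'
from h import *
f=np.load("wrist5.npz")
for thr in (90,110): wdish(f,(323,165),.006,thr); wdish(f,(552,200),.006,thr)
E
```

```text
dish [ 288  126   70   69 3702] [ 0.4312 -0.0865  0.0278]
dish [ 523  159   58   78 3501] [ 0.6744 -0.12    0.0436]
dish [ 287  124   71   71 3861] [ 0.431  -0.0865  0.0284]
dish [ 520  155   61   83 3615] [ 0.6742 -0.1199  0.0443]
```

Call:
{"fn": "play_rows", "kwargs": {
  "increments": [
    [8,1,5,0.005,0,-0.006,255],
    [16,1,12,0,0,0,255],
    [8,0,20,0,0,0,255],
    [0,0,20,0,0,0,255],
    [0,0,10,0,0,0,255]
  ]
}}

```text
clock: 12.05
tcp_pos: [0.4387, -0.0778, 0.0461]
orientation: [2.204, 2.235, 0.013]
contact_force: [-0.6, -0.6, -1.0]
grip_width: 0.0284
```

```bash
python3 go.py .431 -.0855 .0227 1
```

```text
t 12.05 pos [ 0.4387 -0.0778  0.0461] grip 0.0284 F [-0.6 -0.6 -1. ] turn left (tool) [ 0.007 -0.004  0.014] q [-0.32  0.43  0.44  2.26 -0.38  0.51  0.43]
[-7.7 -7.9 23.3] [0. 0. 0.]
```

Call:
{"fn": "play_rows", "kwargs": {
  "increments": [
    [-6,-6,4,0.005,-0.004,0.012,255],
    [-4,-3,6,0,0,0,255],
    [-1,-1,5,0,0,0,255],
    [0,0,3,0,0,0,255],
    [0,0,0,0,0,0,255]
  ]
}}

```text
clock: 12.55
tcp_pos: [0.4291, -0.0885, 0.0261]
orientation: [2.217, 2.224, 0.001]
contact_force: [-0.2, -0.5, -1.6]
grip_width: 0.0283
```

```bash
python3 go.py .431 -.0855 .0227 1
```

```text
t 12.55 pos [ 0.4291 -0.0885  0.0261] grip 0.0283 F [-0.2 -0.5 -1.6] turn left (tool) [0.001 0.    0.003] q [-0.28  0.47  0.41  2.28 -0.41  0.46  0.47]
[3.  1.9 3.4] [0. 0. 0.]
```

Call:
{"fn": "play_rows", "kwargs": {
  "increments": [
    [2,2,1,0,0,0,255],
    [1,0,1,0,0,0,255],
    [0,0,1,0,0,0,255],
    [0,0,1,0,0,0,255]
  ]
}}

```text
clock: 12.95
tcp_pos: [0.4325, -0.0853, 0.0229]
orientation: [2.217, 2.223, 0.004]
contact_force: [-0.1, 0.5, -0.6]
grip_width: 0.0284
```

Call:
{"fn": "play_rows", "kwargs": {
  "increments": [
    [0,-1,1,0,0,0,255],
    [0,0,1,0,0,0,255]
  ]
}}

```text
clock: 13.15
tcp_pos: [0.4325, -0.0853, 0.0223]
orientation: [2.216, 2.222, 0.008]
contact_force: [-7.1, 0.5, 30.5]
grip_width: 0.0279
```

Call:
{"fn": "play_rows", "kwargs": {
  "increments": [
    [0,0,0,0,0,0,140],
    [0,0,0,0,0,0,120],
    [0,0,0,0,0,0,90],
    [0,0,0,0,0,0,60],
    [0,0,0,0,0,0,30]
  ]
}}

```text
clock: 13.65
tcp_pos: [0.4329, -0.0854, 0.0227]
orientation: [2.216, 2.221, 0.009]
contact_force: [-0.1, 0.5, 0.5]
grip_width: 0.0752
```

Call:
{"fn": "play_rows", "kwargs": {
  "increments": [
    [0,0,-10,0,0,0,20],
    [0,0,-25,0,0,0,0],
    [0,0,-30,0,0,0,0],
    [-10,0,-25,0,0,0,0],
    [-25,-5,-15,0,0,0,0]
  ]
}}

```text
clock: 14.15
tcp_pos: [0.4258, -0.119, 0.1311]
orientation: [-2.213, -2.228, -0.002]
contact_force: [1.2, -1.0, -0.0]
grip_width: 0.0852
```

```bash
python3 go.py .382 -.266 .13 5;  python3 - <<'E'
from bench import grab_frame
from h import *
for n in ["wrist"]:
    f=grab_frame(n); cv2.imwrite(f"pics/{n}6.png",f["color"]); np.savez(f"{n}6.npz",**f)
wobj(f,(.4325,-.085),.061,.0145)
E
```

```text
t 14.15 pos [ 0.4258 -0.119   0.1311] grip 0.0852 F [ 1.2 -1.  -0. ] turn left (tool) [ 0.    -0.002  0.007] q [-0.37  0.26  0.59  2.22 -0.23  0.72  0.38]
[-29.3  -9.    0.2] [0. 0. 0.]
[-29.3  -9.    0.2] [0. 0. 0.]
[-29.3  -9.    0.2] [0. 0. 0.]
[-29.3  -9.    0.2] [0. 0. 0.]
[-29.3  -9.    0.2] [0. 0. 0.]
top mean [ 0.4322 -0.0851  0.0593] 578 side fit [ 0.4323 -0.086 ] 138
```

View pics/wrist6.png

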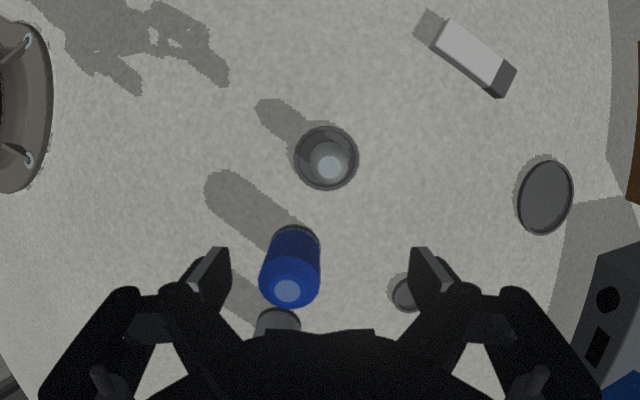

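The second objective stands in its dish at (326,158). The blue look-alike is at (290,268) and I'll pass above it.

Call:
{"fn": "play_rows", "kwargs": {
  "increments": [
    [-20,-6,0,0,0,0.007,0],
    [-30,-9,0,0,0,0,0],
    [-30,-9,0,0,0,0,0],
    [-25,-7,0,0,0,0,0],
    [-10,-3,0,0,0,0,0]
  ]
}}

```text
clock: 14.7
tcp_pos: [0.3907, -0.2427, 0.1368]
orientation: [2.223, 2.21, 0.011]
contact_force: [-0.4, -0.5, 0.4]
grip_width: 0.0853
```

```bash
python3 go.py .382 -.266 .13 1
```

```text
t 14.7 pos [ 0.3907 -0.2427  0.1368] grip 0.0853 F [-0.4 -0.5  0.4] turn left (tool) [ 0.009 -0.    -0.006] q [-0.11  0.29  0.63  2.18 -0.26  0.74  0.69]
[-23.3  -8.6   6.7] [0. 0. 0.]
```

Call:
{"fn": "play_rows", "kwargs": {
  "increments": [
    [-12,-5,0,0.007,0,-0.005,0],
    [-8,-3,0,0,0,0,0],
    [0,0,0,0,0,0,0]
  ]
}}

```text
clock: 15.0
tcp_pos: [0.3817, -0.2636, 0.1372]
orientation: [2.225, 2.217, 0.003]
contact_force: [1.0, -0.1, -0.2]
grip_width: 0.0856
```

```bash
python3 go.py .382 -.266 .13 1;  python3 - <<'E'
from bench import grab_frame
from h import *
for n in ["wrist"]:
    f=grab_frame(n); cv2.imwrite(f"pics/{n}7.png",f["color"]); np.savez(f"{n}7.npz",**f)
wobj(f,(.382,-.266),.080,.024)
E
```

```text
t 15.0 pos [ 0.3817 -0.2636  0.1372] grip 0.0856 F [ 1.  -0.1 -0.2] turn left (tool) [ 0.002 -0.001 -0.004] q [-0.06  0.3   0.64  2.17 -0.26  0.75  0.74]
[-2.4  0.3  7.2] [0. 0. 0.]
top mean [ 0.3823 -0.2651  0.0782] 1610 side fit [ 0.3823 -0.2665] 663
```

View pics/wrist7.png

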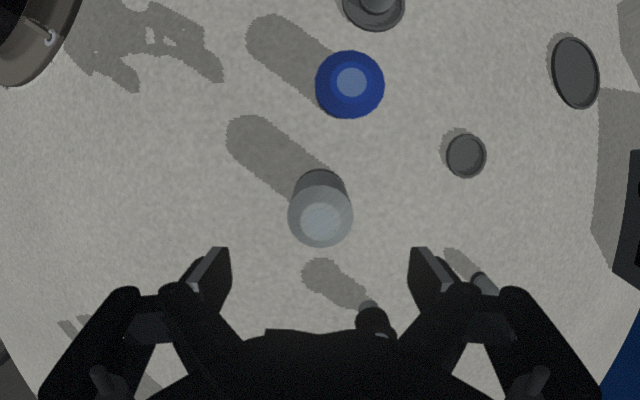

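The silver largest objective is at (320,215) between the jaws, and the blue one is clear at (350,85).

Call:
{"fn": "play_rows", "kwargs": {
  "increments": [
    [-2,0,8,0,0,-0.004,0],
    [-1,0,18,0,0,0,0],
    [-1,0,20,0,0,0,0],
    [-1,0,20,0,0,0,0],
    [-1,0,12,0,0,0,0]
  ]
}}

```text
clock: 15.55
tcp_pos: [0.3859, -0.2648, 0.056]
orientation: [2.209, 2.23, 0.01]
contact_force: [0.3, -0.0, 0.1]
grip_width: 0.0858
```

```bash
python3 go.py .3823 -.266 .032 1; python3 - <<'E'
from h import *
f=np.load("wrist7.npz")
for thr in (90,110): wdish(f,(466,158),.006,thr)
for thr in (90,110): wdish(f,(575,78),.006,thr)
E
```

```text
t 15.55 pos [ 0.3859 -0.2648  0.056 ] grip 0.0858 F [ 0.3 -0.   0.1] turn left (tool) [ 0.006 -0.002  0.01 ] q [ 0.05  0.45  0.51  2.21 -0.42  0.57  0.89]
[-1.2 -3.8 23.9] [0. 0. 0.]
dish [ 445  133   42   45 1424] [ 0.5223 -0.2269  0.0216]
dish [ 441  129   46   50 1565] [ 0.5217 -0.2263  0.0227]
dish [ 551   37   49   72 2789] [ 0.6742 -0.1219  0.0439]
dish [ 546   32   94  259 9470] [ 0.752  -0.2462  0.1158]
```

Call:
{"fn": "play_rows", "kwargs": {
  "increments": [
    [-1,-3,6,0.005,0,0.008,0],
    [-2,-1,8,0,0,0,0],
    [-1,0,6,0,0,0,0],
    [0,0,2,0,0,0,0],
    [0,0,0,0,0,0,0]
  ]
}}

```text
clock: 16.05
tcp_pos: [0.3817, -0.2681, 0.0313]
orientation: [-2.216, -2.222, -0.003]
contact_force: [-0.4, 1.2, 0.6]
grip_width: 0.0854
```

```bash
python3 go.py .3823 -.266 .032 1
```

```text
t 16.05 pos [ 0.3817 -0.2681  0.0313] grip 0.0854 F [-0.4  1.2  0.6] turn left (tool) [-0.001 -0.003  0.003] q [ 0.1   0.5   0.47  2.21 -0.46  0.52  0.93]
[ 2.1  0.6 -0.7] [0. 0. 0.]
```

Call:
{"fn": "play_rows", "kwargs": {
  "increments": [
    [2,1,0,0,-0.003,0.003,0],
    [0,0,0,0,0,0,255],
    [0,0,0,0,0,0,255],
    [0,0,0,0,0,0,255],
    [0,0,0,0,0,0,255]
  ],
  "force": 40
}}

```text
clock: 16.55
tcp_pos: [0.3836, -0.2662, 0.0328]
orientation: [2.221, 2.22, 0.001]
contact_force: [0.3, -0.8, -3.2]
grip_width: 0.0472
```

Call:
{"fn": "play_rows", "kwargs": {
  "increments": [
    [0,0,0,0,0,0,255],
    [0,0,0,0,0,0,255],
    [0,0,0,0,0,0,255]
  ]
}}

```text
clock: 16.85
tcp_pos: [0.3835, -0.2661, 0.0327]
orientation: [2.221, 2.22, 0.001]
contact_force: [0.1, 0.7, 0.5]
grip_width: 0.0473
```

Call:
{"fn": "play_rows", "kwargs": {
  "increments": [
    [0,0,-5,0,0,0,255],
    [0,0,-15,0,0,0,255],
    [0,5,-25,0,0,0,255],
    [3,18,-20,0,0,0,255],
    [8,30,-5,0,0,0,255]
  ]
}}

```text
clock: 17.35
tcp_pos: [0.4309, -0.2555, 0.1042]
orientation: [-2.226, -2.208, 0.005]
contact_force: [0.6, -0.3, -2.3]
grip_width: 0.0475
```

```bash
python3 go.py .67 -.17 .105 6
```

```text
t 17.35 pos [ 0.4309 -0.2555  0.1042] grip 0.0475 F [ 0.6 -0.3 -2.3] turn left (tool) [-0.007 -0.003 -0.008] q [-0.06  0.42  0.59  2.1  -0.35  0.72  0.75]
[14.6 39.7 -0.4] [0. 0. 0.]
[14.6 39.7 -0.4] [0. 0. 0.]
[14.6 39.7 -0.4] [0. 0. 0.]
[14.6 39.7 -0.4] [0. 0. 0.]
[14.6 39.7 -0.4] [0. 0. 0.]
[14.6 39.7 -0.4] [0. 0. 0.]
```

Call:
{"fn": "play_rows", "kwargs": {
  "increments": [
    [14,38,0,-0.005,0,-0.006,255],
    [14,38,0,0,0,0,255],
    [14,38,0,0,0,0,255],
    [14,38,0,0,0,0,255],
    [10,28,0,0,0,0,255]
  ]
}}

```text
clock: 17.85
tcp_pos: [0.6169, -0.1878, 0.1067]
orientation: [-2.225, -2.215, -0.003]
contact_force: [0.3, -0.1, -2.3]
grip_width: 0.0473
```

```bash
python3 go.py .67 -.17 .105 1
```

```text
t 17.85 pos [ 0.6169 -0.1878  0.1067] grip 0.0473 F [ 0.3 -0.1 -2.3] turn left (tool) [-0.    -0.003 -0.005] q [-0.19  0.62  0.55  1.76 -0.41  0.88  0.54]
[18.  53.   1.7] [0. 0. 0.]
```

Call:
{"fn": "play_rows", "kwargs": {
  "increments": [
    [8,22,0,0,0,-0.004,255],
    [6,18,0,0,0,0,255],
    [2,5,0,0,0,0,255],
    [0,0,0,0,0,0,255]
  ]
}}

```text
clock: 18.25
tcp_pos: [0.6664, -0.1663, 0.1053]
orientation: [-2.211, -2.226, -0.001]
contact_force: [-0.2, 0.8, -3.0]
grip_width: 0.0472
```

```bash
python3 go.py .675 -.1195 .0357 1;  python3 - <<'E'
from bench import grab_frame
from h import *
for n in ["wrist"]:
    f=grab_frame(n); cv2.imwrite(f"pics/{n}8.png",f["color"]); np.savez(f"{n}8.npz",**f)
E
```

```text
t 18.25 pos [ 0.6664 -0.1663  0.1053] grip 0.0472 F [-0.2  0.8 -3. ] turn left (tool) [-0.002 -0.003  0.007] q [-0.2   0.68  0.54  1.65 -0.42  0.93  0.5 ]
[46.5  9.  69.8] [0. 0. 0.]
```

View pics/wrist8.png

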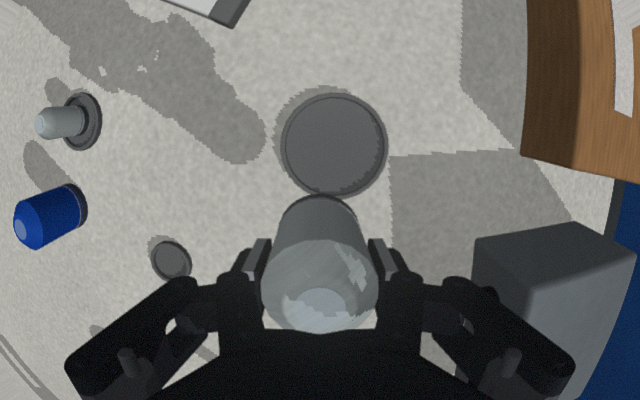

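The largest dish is at (335,145), and the grey instrument box is right of it at (475,240). I'll check its edge in x.

```bash
python3 - <<'E'
from h import *
f=np.load("wrist8.npz"); 
for thr in (90,110): wdish(f,(335,145),.006,thr)
print(wray(f,[[281,145],[388,145],[334,92],[334,197]],.006).round(4))
P=pts(np.load("scene0.npz")); q=P[(P[...,2]>.03)&(P[...,2]<.15)&(P[...,1]<0)&(P[...,1]>-.4)&(P[...,0]>.6)]
for y in np.arange(-.35,0,.04):
    s=q[abs(q[:,1]-y)<.02]; 
    if len(s): print(round(y,2),s[:,0].min().round(3),s[:,2].max().round(3))
E
```

```text
dish [     0      0    640    400 174103] [-12609.7471  26483.0814  29332.3164]
dish [    64      0    576    400 101271] [ 0.8691 -0.566   0.4564]
[[ 0.6361 -0.12    0.006 ]
 [ 0.72   -0.1189  0.006 ]
 [ 0.6769 -0.0786  0.006 ]
 [ 0.678  -0.1616  0.006 ]]
-0.31 0.82 0.103
-0.27 0.8 0.104
-0.23 0.798 0.104
-0.19 0.811 0.103
-0.15 0.96 0.071
-0.11 0.85 0.079
-0.07 0.852 0.08
-0.03 0.855 0.08
```

Call:
{"fn": "play_rows", "kwargs": {
  "increments": [
    [18,4,3,0,0,0.006,255],
    [18,4,8,0,0,0,255],
    [6,2,14,0,0,0,255],
    [0,0,15,0,0,0,255],
    [0,0,8,0,0,0,255]
  ]
}}

```text
clock: 18.8
tcp_pos: [0.6733, -0.1216, 0.0544]
orientation: [-2.221, -2.215, -0.001]
contact_force: [0.1, 0.8, -2.7]
grip_width: 0.0475
```

```bash
python3 go.py .676 -.12 .0357 1
```

```text
t 18.8 pos [ 0.6733 -0.1216  0.0544] grip 0.0475 F [ 0.1  0.8 -2.7] turn left (tool) [-0.004 -0.004 -0.003] q [-0.25  0.74  0.51  1.68 -0.46  0.85  0.45]
[ 1.5  2.8 18.7] [0. 0. 0.]
```

Call:
{"fn": "play_rows", "kwargs": {
  "increments": [
    [1,2,5,-0.003,-0.003,-0.002,255],
    [0,1,6,0,0,0,255],
    [0,0,3,0,0,0,255],
    [0,0,1,0,0,0,255],
    [0,0,0,0,0,0,255]
  ]
}}

```text
clock: 19.3
tcp_pos: [0.6748, -0.1228, 0.0362]
orientation: [-2.223, -2.216, 0.004]
contact_force: [0.5, 0.0, -2.3]
grip_width: 0.0471
```

```bash
python3 go.py .676 -.12 .0357 1
```

```text
t 19.3 pos [ 0.6748 -0.1228  0.0362] grip 0.0471 F [ 0.5  0.  -2.3] turn left (tool) [-0.004  0.    -0.003] q [-0.24  0.77  0.5   1.68 -0.47  0.82  0.46]
[2.8 1.2 0.5] [0. 0. 0.]
```

Call:
{"fn": "play_rows", "kwargs": {
  "increments": [
    [1,0,0.5,-0.003,0,0,255],
    [0,0,0.5,0,0,0,255],
    [0,0,0.5,0,0,0,255]
  ]
}}

```text
clock: 19.6
tcp_pos: [0.6754, -0.1225, 0.0358]
orientation: [2.225, 2.216, 0.001]
contact_force: [-2.3, 0.5, 1.9]
grip_width: 0.0475
```

Contact has begun: the wrist force has gone from −2.3 to +1.9 N. Releasing.

Call:
{"fn": "play_rows", "kwargs": {
  "increments": [
    [0,0,0.3,0,0,0,255],
    [0,0,0,0,0,0,95],
    [0,0,0,0,0,0,75],
    [0,0,0,0,0,0,40],
    [0,0,0,0,0,0,0]
  ]
}}

```text
clock: 20.1
tcp_pos: [0.6768, -0.1229, 0.037]
orientation: [2.223, 2.214, 0.004]
contact_force: [-0.7, 0.6, 0.2]
grip_width: 0.0841
```

Call:
{"fn": "play_rows", "kwargs": {
  "increments": [
    [0,0,0,0,0,0,0],
    [0,0,-10,0,0,0,0],
    [0,0,-25,0,0,0,0],
    [0,0,-30,0,0,0,0],
    [0,0,-30,0,0,0,0]
  ]
}}

```text
clock: 20.6
tcp_pos: [0.6735, -0.1222, 0.1318]
orientation: [-2.225, -2.215, 0.005]
contact_force: [-0.1, -0.6, -0.0]
grip_width: 0.0853
```

```bash
python3 go.py .561 -.363 .12 6;  python3 - <<'E'
from bench import grab_frame
from h import *
for n in ["wrist"]:
    f=grab_frame(n); cv2.imwrite(f"pics/{n}9.png",f["color"]); np.savez(f"{n}9.npz",**f)
wobj(f,(.6755,-.1225),.083,.024)
E
```

```text
t 20.6 pos [ 0.6735 -0.1222  0.1318] grip 0.0853 F [-0.1 -0.6 -0. ] turn left (tool) [-0.004  0.001 -0.004] q [-0.29  0.65  0.56  1.64 -0.4   0.97  0.41]
[-40.2 -18.6   2.1] [0. 0. 0.]
[-40.2 -18.6   2.1] [0. 0. 0.]
[-40.2 -18.6   2.1] [0. 0. 0.]
[-40.2 -18.6   2.1] [0. 0. 0.]
[-40.2 -18.6   2.1] [0. 0. 0.]
[-40.2 -18.6   2.1] [0. 0. 0.]
top mean [ 0.675  -0.1214  0.0813] 1740 side fit [ 0.6751 -0.1228] 761
```

View pics/wrist9.png

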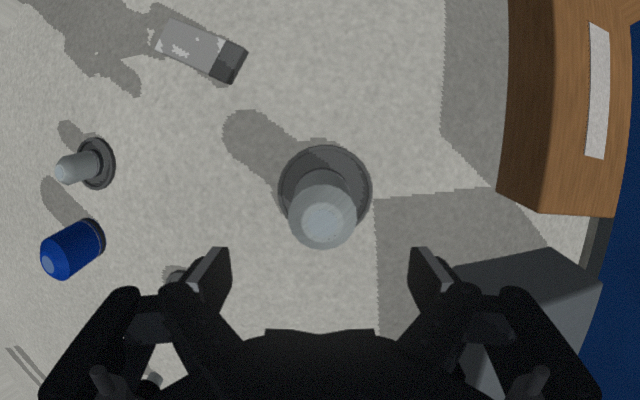

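The largest objective stands in its dish at (322,205). Last is the smallest.

Call:
{"fn": "play_rows", "kwargs": {
  "increments": [
    [-20,-9,0,-0.004,0,-0.004,0],
    [-38,-18,0,0,0,0,0],
    [-40,-19,0,0,0,0,0],
    [-40,-19,0,0,0,0,0],
    [-38,-18,0,0,0,0,0]
  ]
}}

```text
clock: 21.15
tcp_pos: [0.6001, -0.2956, 0.143]
orientation: [2.194, 2.23, 0.024]
contact_force: [-0.1, -0.4, 0.1]
grip_width: 0.0855
```

```bash
python3 go.py .561 -.363 .1 2
```

```text
t 21.15 pos [ 0.6001 -0.2956  0.143 ] grip 0.0855 F [-0.1 -0.4  0.1] turn left (tool) [ 0.021 -0.001  0.016] q [-0.02  0.6   0.56  1.69 -0.4   0.94  0.71]
[-33.4 -20.5  21. ] [0. 0. 0.]
[-33.4 -20.5  21. ] [0. 0. 0.]
```

Call:
{"fn": "play_rows", "kwargs": {
  "increments": [
    [-25,-15,5,0.02,0,0.015,0],
    [-22,-13,10,0,0,0,0],
    [-8,-5,15,0,0,0,0],
    [0,0,10,0,0,0,0],
    [0,0,0,0,0,0,0]
  ]
}}

```text
clock: 21.65
tcp_pos: [0.5625, -0.361, 0.1045]
orientation: [2.23, 2.206, 0.0]
contact_force: [-0.3, 0.2, 0.3]
grip_width: 0.0854
```

```bash
python3 go.py .561 -.363 .012 1;  python3 - <<'E'
from bench import grab_frame
from h import *
for n in ["wrist"]:
    f=grab_frame(n); cv2.imwrite(f"pics/{n}10.png",f["color"]); np.savez(f"{n}10.npz",**f)
wobj(f,(.561,-.363),.048,.010)
E
```

```text
t 21.65 pos [ 0.5625 -0.361   0.1045] grip 0.0854 F [-0.3  0.2  0.3] turn left (tool) [ 0.003  0.003 -0.011] q [ 0.1   0.66  0.55  1.71 -0.42  0.89  0.81]
[-1.7 -1.8 92.5] [0. 0. 0.]
top mean [ 0.561  -0.3642  0.0463] 276 side fit [ 0.5608 -0.3652] 194
```

View pics/wrist10.png

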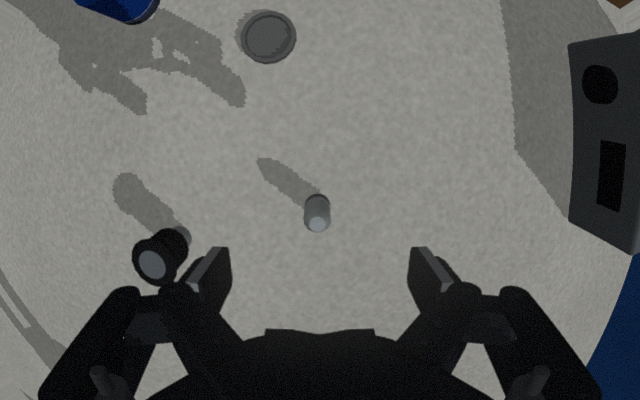

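The smallest is at (317,213), and eyepiece b at (160,258) lies on the left-finger side. I'll narrow the jaws to about 50 mm for extra clearance while descending.

Call:
{"fn": "play_rows", "kwargs": {
  "increments": [
    [-3,-1,5,0,0,-0.01,80],
    [-1,0,15,0,0,0,95],
    [-1,0,18,0,0,0,95],
    [-1,0,18,0,0,0,95],
    [-1,0,10,0,0,0,95]
  ]
}}

```text
clock: 22.2
tcp_pos: [0.5672, -0.3635, 0.035]
orientation: [2.206, 2.226, 0.006]
contact_force: [-0.2, 0.3, -0.9]
grip_width: 0.0536
```

```bash
python3 go.py .561 -.3645 .012 1
```

```text
t 22.2 pos [ 0.5672 -0.3635  0.035 ] grip 0.0536 F [-0.2  0.3 -0.9] turn left (tool) [0.008 0.002 0.009] q [ 0.14  0.75  0.49  1.72 -0.47  0.78  0.87]
[-0.9 -6.4 22.9] [0. 0. 0.]
```

Call:
{"fn": "play_rows", "kwargs": {
  "increments": [
    [-1,-4,4,0.006,0,0.008,95],
    [-2,-3,6,0,0,0,95],
    [-1,-1,6,0,0,0,95],
    [0,0,3,0,0,0,95],
    [0,0,0,0,0,0,95]
  ]
}}

```text
clock: 22.7
tcp_pos: [0.557, -0.3679, 0.0118]
orientation: [-2.222, -2.22, 0.004]
contact_force: [0.6, 0.4, 0.2]
grip_width: 0.0536
```

```bash
python3 go.py .561 -.3645 .012 1
```

```text
t 22.7 pos [ 0.557  -0.3679  0.0118] grip 0.0536 F [0.6 0.4 0.2] turn left (tool) [-0.002  0.001 -0.001] q [ 0.16  0.78  0.48  1.74 -0.49  0.75  0.88]
[ 3.4  4.  -0.2] [0. 0. 0.]
```

Call:
{"fn": "play_rows", "kwargs": {
  "increments": [
    [2,2,0,0,0,0,95],
    [1,2,0,0,0,0,95],
    [0,0,0,0,0,0,95]
  ]
}}

```text
clock: 23.0
tcp_pos: [0.5623, -0.365, 0.013]
orientation: [2.221, 2.22, -0.002]
contact_force: [0.1, -0.5, 0.7]
grip_width: 0.0535
```

```bash
python3 go.py .561 -.3645 .012 1
```

```text
t 23.0 pos [ 0.5623 -0.365   0.013 ] grip 0.0535 F [ 0.1 -0.5  0.7] turn left (tool) [-0.     0.002 -0.001] q [ 0.15  0.78  0.48  1.73 -0.49  0.75  0.88]
[ 0.5 -1.3  1. ] [0. 0. 0.]
```

Call:
{"fn": "play_rows", "kwargs": {
  "increments": [
    [0,-1,0,0,0,0,130],
    [0,0,0,0,0,0,160],
    [0,0,0,0,0,0,255],
    [0,0,0,0,0,0,255],
    [0,0,0,0,0,0,255]
  ],
  "force": 20
}}

```text
clock: 23.5
tcp_pos: [0.5619, -0.365, 0.0137]
orientation: [2.22, 2.219, -0.001]
contact_force: [0.3, 0.7, -0.9]
grip_width: 0.0191
```

Call:
{"fn": "play_rows", "kwargs": {
  "increments": [
    [0,0,0,0,0,0,255],
    [0,0,0,0,0,0,255]
  ]
}}

```text
clock: 23.7
tcp_pos: [0.5619, -0.365, 0.0137]
orientation: [2.22, 2.219, -0.001]
contact_force: [0.0, 0.6, 0.2]
grip_width: 0.0188
```

Call:
{"fn": "play_rows", "kwargs": {
  "increments": [
    [0,0,-5,0,0,0,255],
    [0,0,-12,0,0,0,255],
    [5,-3,-20,0,0,0,255],
    [15,-6,-20,0,0,0,255],
    [20,-8,-5,0,0,0,255]
  ]
}}

```text
clock: 24.2
tcp_pos: [0.5438, -0.3274, 0.0795]
orientation: [2.223, 2.214, -0.005]
contact_force: [-0.0, 0.7, -0.3]
grip_width: 0.0191
```

```bash
python3 go.py .522 -.275 .075 1
```

```text
t 24.2 pos [ 0.5438 -0.3274  0.0795] grip 0.0191 F [-0.   0.7 -0.3] turn left (tool) [ 0.001  0.005 -0.004] q [ 0.06  0.64  0.54  1.8  -0.43  0.81  0.81]
[ 52.3 -22.1   4.2] [0. 0. 0.]
```

Placement z is .0167.

Call:
{"fn": "play_rows", "kwargs": {
  "increments": [
    [20,-8,0,0,0.004,-0.003,255],
    [16,-7,0,0,0,0,255],
    [4,-2,0,0,0,0,255],
    [0,0,0,0,0,0,255]
  ]
}}

```text
clock: 24.6
tcp_pos: [0.5274, -0.2848, 0.0845]
orientation: [2.218, 2.219, 0.006]
contact_force: [1.0, 0.0, -1.0]
grip_width: 0.0192
```

```bash
python3 go.py .522 -.2255 .0167 1;  python3 - <<'E'
from bench import grab_frame
from h import *
for n in ["wrist"]:
    f=grab_frame(n); cv2.imwrite(f"pics/{n}11.png",f["color"]); np.savez(f"{n}11.npz",**f)
E
```

```text
t 24.6 pos [ 0.5274 -0.2848  0.0845] grip 0.0192 F [ 1.  0. -1.] turn left (tool) [0.006 0.    0.   ] q [-0.01  0.59  0.55  1.89 -0.43  0.77  0.77]
[59.3 -5.8 67.7] [0. 0. 0.]
```

View pics/wrist11.png

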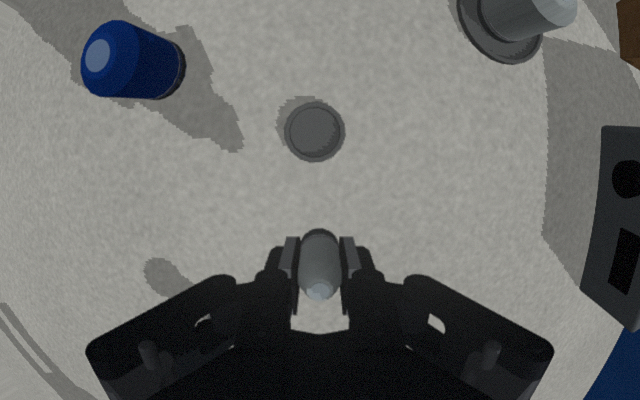

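The smallest dish is at (315,131), ahead of the held objective at (320,262).

```bash
python3 - <<'E'
from h import *
f=np.load("wrist11.npz")
for thr in (80,90,100,110): wdish(f,(315,140),.006,thr)
print(wray(f,[[284,131],[345,131],[315,101],[315,162]],.006).round(4))
E
```

```text
dish [     0      0    640    400 183194] [ 0.4863 -0.5791  0.4589]
dish [ 284  101   61   61 2816] [ 0.524  -0.2274  0.0209]
dish [ 283  101   62   61 2886] [ 0.524  -0.2274  0.0212]
dish [ 282  100   64   63 2960] [ 0.524  -0.2273  0.0214]
[[ 0.5029 -0.2268  0.006 ]
 [ 0.546  -0.2269  0.006 ]
 [ 0.5248 -0.2057  0.006 ]
 [ 0.5248 -0.2492  0.006 ]]
```

Call:
{"fn": "play_rows", "kwargs": {
  "increments": [
    [22,-2,3,0.005,0,0,255],
    [22,-2,6,0,0,0,255],
    [10,-1,10,0,0,0,255],
    [0,0,12,0,0,0,255],
    [0,0,4,0,0,0,255]
  ]
}}

```text
clock: 25.15
tcp_pos: [0.5251, -0.2367, 0.0492]
orientation: [2.221, 2.21, -0.001]
contact_force: [-0.2, -0.4, -0.4]
grip_width: 0.0188
```

```bash
python3 go.py .522 -.2258 .0167 1
```

```text
t 25.15 pos [ 0.5251 -0.2367  0.0492] grip 0.0188 F [-0.2 -0.4 -0.4] turn left (tool) [ 0.006  0.007 -0.005] q [-0.08  0.61  0.52  1.96 -0.46  0.68  0.72]
[11.1 -3.3 32.4] [0. 0. 0.]
```

Call:
{"fn": "play_rows", "kwargs": {
  "increments": [
    [6,-1,6,0.005,0.006,-0.004,255],
    [4,0,8,0,0,0,255],
    [1,0,7,0,0,0,255],
    [0,0,4,0,0,0,255],
    [0,0,1,0,0,0,255]
  ]
}}

```text
clock: 25.65
tcp_pos: [0.5235, -0.2285, 0.0199]
orientation: [2.226, 2.216, -0.003]
contact_force: [-0.1, 0.0, -0.3]
grip_width: 0.0191
```

```bash
python3 go.py .5235 -.2262 .0167 1
```

```text
t 25.65 pos [ 0.5235 -0.2285  0.0199] grip 0.0191 F [-0.1  0.  -0.3] turn left (tool) [-0.001  0.002 -0.005] q [-0.06  0.65  0.48  1.98 -0.49  0.63  0.73]
[2.3 0.  3.2] [0. 0. 0.]
```

Call:
{"fn": "play_rows", "kwargs": {
  "increments": [
    [2,0,1,0,0,0,255],
    [1,0,1,0,0,0,255],
    [0,0,0.5,0,0,0,255],
    [0,0,0.5,0,0,0,255]
  ]
}}

```text
clock: 26.05
tcp_pos: [0.5239, -0.2258, 0.0172]
orientation: [2.226, 2.215, -0.002]
contact_force: [0.3, 0.1, -1.3]
grip_width: 0.0191
```

Call:
{"fn": "play_rows", "kwargs": {
  "increments": [
    [0,0,0.5,0,0,0,255],
    [0,0,0.5,0,0,0,255],
    [0,0,0.5,0,0,0,255]
  ]
}}

```text
clock: 26.35
tcp_pos: [0.5242, -0.2259, 0.0166]
orientation: [2.226, 2.214, -0.001]
contact_force: [-3.0, 1.3, 8.5]
grip_width: 0.019
```

Touching down. Releasing.

Call:
{"fn": "play_rows", "kwargs": {
  "increments": [
    [0,0,0,0,0,0,175],
    [0,0,0,0,0,0,160],
    [0,0,0,0,0,0,140],
    [0,0,0,0,0,0,115],
    [0,0,0,0,0,0,90]
  ]
}}

```text
clock: 26.85
tcp_pos: [0.5245, -0.2261, 0.0167]
orientation: [2.225, 2.214, -0.001]
contact_force: [-0.2, -0.2, -0.1]
grip_width: 0.0557
```

Call:
{"fn": "play_rows", "kwargs": {
  "increments": [
    [0,0,0,0,0,0,90],
    [0,0,-10,0,0,0,80],
    [0,0,-25,0,0,0,60],
    [0,0,-30,0,0,0,40],
    [0,0,-30,0,0,0,0]
  ]
}}

```text
clock: 27.35
tcp_pos: [0.5214, -0.225, 0.1123]
orientation: [-2.225, -2.212, 0.008]
contact_force: [1.0, 0.0, 0.5]
grip_width: 0.0841
```

Call:
{"fn": "play_rows", "kwargs": {
  "increments": [
    [0,0,-20,0,0,0,0],
    [0,0,-5,0,0,0,0],
    [0,0,0,0,0,0,0],
    [0,0,0,0,0,0,0]
  ]
}}

```text
clock: 27.75
tcp_pos: [0.5234, -0.2259, 0.1432]
orientation: [2.227, 2.213, -0.001]
contact_force: [-0.1, -0.7, -0.6]
grip_width: 0.0855
```

```bash
python3 - <<'E'
from bench import grab_frame, r
from h import *
W=grab_frame("wrist"); cv2.imwrite("pics/wrist12.png",W["color"]); wobj(W,(.524,-.226),.051,.010)
for n in ["scene","side"]:
    f=grab_frame(n); cv2.imwrite(f"pics/{n}12.png",f["color"]); P=pts(f)
    for nm,xy,H,R in [("s",(.524,-.226),.051,.01),("2",(.432,-.086),.061,.0145),("3",(.375,.27),.071,.019),("L",(.675,-.122),.083,.024),("ea",(.437,.372),.058,.017),("eb",(.435,-.393),.058,.017)]:
        q=P[(np.hypot(P[...,0]-xy[0],P[...,1]-xy[1])<R+.015)&(P[...,2]>.015)&(P[...,2]<H+.01)]
        if len(q)<20: print(n,nm,"hidden"); continue
        a=q[q[:,2]<H-.012]; fit=least_squares(lambda p:np.hypot(a[:,0]-p[0],a[:,1]-p[1])-R,xy,loss="soft_l1",f_scale=.002).x
        print(n,nm,"top",np.percentile(q[:,2],98).round(4),"fit",fit.round(4))
o=r.get_obs(); print(o["clock"],o["tcp_pos"],o["contact_force"])
E
```

```text
top mean [ 0.5236 -0.2251  0.0493] 216 side fit [ 0.5239 -0.2261] 152
scene s top 0.0528 fit [ 0.5228 -0.2255]
scene 2 top 0.063 fit [ 0.4313 -0.0853]
scene 3 top 0.0734 fit [0.3749 0.271 ]
scene L top 0.0852 fit [ 0.6741 -0.1222]
scene ea top 0.0611 fit [0.4364 0.3727]
scene eb top 0.0607 fit [ 0.4336 -0.3943]
side s top 0.0502 fit [ 0.5249 -0.2244]
side 2 top 0.0605 fit [ 0.4335 -0.0846]
side 3 top 0.0717 fit [0.376  0.2716]
side L top 0.0828 fit [ 0.6763 -0.1211]
side ea top 0.0593 fit [0.4375 0.3735]
side eb top 0.0586 fit [ 0.4355 -0.3929]
27.9 [ 0.5230492  -0.22587317  0.14256159] [-0.03688895  0.86502895 -0.54727807]
```

View pics/wrist12.png

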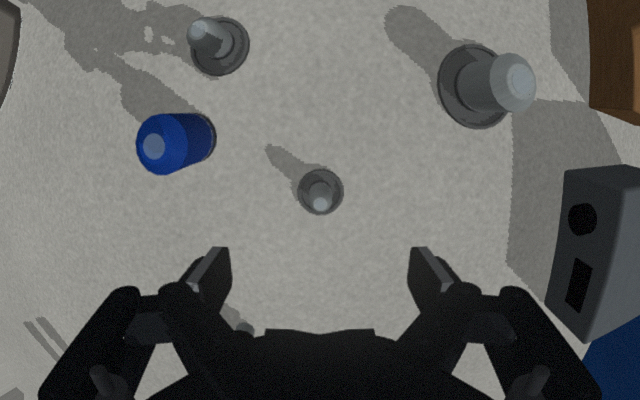

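View pics/side12.png

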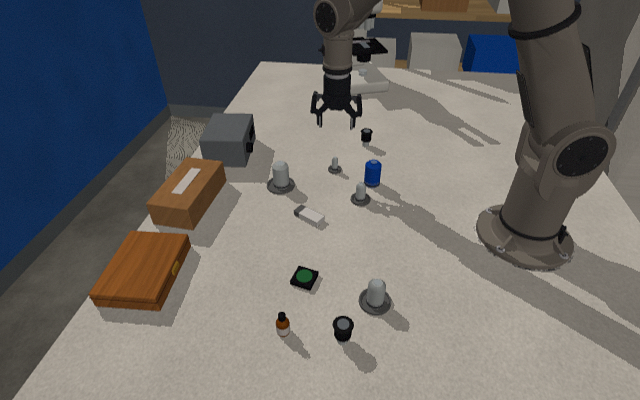

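All four objectives stand upright in their matching dishes: side view (335,163), (361,192), (376,293) and (280,178). The eyepieces and the blue cylinder are unmoved, and the gripper is clear.

```bash
python3 -c "
from bench import r
print(r.hand_in())"
```

```text
the job is handed in; nothing more can be done
None
```

I put all four objectives in the dishes of their own size, standing upright on the dish floors, and handed the job in at about 28 s of the 90 s. No verdict came back.

- **Placing:** Each objective was gripped on its straight sides and lowered until the wrist force showed it touching the dish floor. The touch was light for the largest (2 N) and the smallest (8 N), but firmer for the third (22 N) and the second (30 N).
- **Centring:** In the last pictures from all cameras, each objective was within about 3 mm of its measured dish centre, against a tightest limit of 9.5 mm.
- **Height:** Each lens stood at the object's own height plus the 3 mm dish floor, to within the cameras' roughly 2 mm error.
- **Other things:** Both eyepieces measured within about 2 mm of where they started, and the blue look-alike looks unmoved in the side picture. The gripper was open and clear, with its tip 14 cm above the bench.
- **Disagreements:** The scene and side cameras differed by up to 6 mm on the dish centres, partly from edges and shadows. I checked each dish with the wrist camera before lowering the objective and used a position between the readings.

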